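# Hook and snap shut a control box cover

## Task

Close the grey control box that lies on the bench: take its loose cover by the bar handle, hook the cover's lip under the box's ledge at a tilt, swing it down and press the other end home until the spring catch snaps over its edge. Do it gently, without forcing the cover against the box, let go of it, and leave the other things on the bench where they are.

Things in the scene. Friction and masses are not known exactly. Their poses are not given: they have to be found in the camera images.
- box: Grey steel control box, fixed to the bench on its back, open upward, 204 (x) by 160 (y) mm; side walls 58 high, clear of the cover. Origin: centre of its underside, on the bench; z up. Ledge and lip slot on its -x side (towards the robot, give or take yaw), rests and spring catch on its +x side. Cover closed: cover origin at box (-4,0,70) mm, same yaw, level within 0.045 rad.
- slot (a point): Slot under the ledge; point at box (-82,0,70) mm: the middle of the slot floor's open edge. Slot 12 high (floor 70 above the bench, ledge underside 82, ledge top 88, wall behind it 94) and 14 deep (ledge's free edge x=-82, slot back x=-96, box frame); end cheeks at y = -56 and +56.
- seat (a point): Nominal middle of the catch end's seat; point at box (88,0,70) mm. Two rests (box x 76 to 98, |y| 28 to 70, tops nominally 70 high) with end stops on them (faces at x=+90, 11 tall), catch between. They sit on one height-adjustable bracket: all of them up to 8 mm above or below nominal, differently each time and not measured (nor in this point): find the seat by feel.
- cover: Loose grey cover, 0.3 to 0.6 kg, flat on the bench, handle up. Plate 5 mm thick, 150 wide (y), x -76 to +92, plus a narrower tongue (the lip), 100 wide, x -92 to -76, same plane. Origin: on the underside, mid-way along its 184 mm; x from lip to catch end, z up. Goes into the slot at a tilt of 0.22 to 0.35 rad, catch end up; flat, the catch is in its way. Lip fully in, 2 mm remain to the end stops.
- cover_grip (a point): Middle of the cover's black bar handle, cover (0,0,29) mm. The bar runs along the cover's y: 14 thick (x), 90 long (y), from 20 to 38 above the underside; a leg 10 wide at each end (y = -40, +40).
- cover_lip (a point): Middle of the lip's tip at the cover's underside: cover (-92,0,0) mm.
- cover_edge (a point): Middle of the catch end's edge at the cover's underside: cover (92,0,0) mm. Once hooked and let go, this edge leans on the catch's ramp; it can be pressed down with shut fingers on the plate between handle and catch (about 30 mm from the edge).
- catch (a joint): Steel spring catch, 36 mm wide, on box +x: metres pushed outward, 0 (closed) to 0.011. Nose reaches in to box x=+84, its underside 76.5 high nominal (1.5 over a seated cover), with a steep ramp up to x=+90, 98 high. The cover's edge, pressed down the ramp with some 4 to 12 N (weight alone will not), pushes it out about 4 mm; then it snaps back over the edge.
- screwdriver: Bystander: screwdriver lying on the bench between box and cover, along x. Leave it.
- coupling: Bystander: white plastic pipe coupling, 60 mm across, 60 high, standing beyond the work; origin under its centre. Leave it.
- jar: Bystander: closed jar, 64 mm across, 90 high, beyond the work; origin under its centre. Leave it.
Not all that is in view belongs to the job. Leave any blue or red look-alike of the cover alone.

How it is judged:
By the outcome, as a careful person would: the job done as asked, in the order asked, and still so for the second after the job is handed in, with the robot touching nothing.
It also fails if it takes over 72 s, if anything falls off the work surface, if the arm or the gripper's body presses on something with over 40 N, if the wrist force passes 120 N, or if a joint passes its speed limit or range.

## Robot

A 7-joint arm with a two-finger parallel gripper is mounted at the origin on the work surface. World frame = base frame: x ahead of the robot, y to its left, z up, the work surface at z = 0. Lengths are in m, angles in rad, forces in N, time in s.
With the tool pointing down it reaches from about 0.4 to 0.85 m from the base axis. Payload 10.4 kg.
Tool frame: the origin (TCP) lies between the finger pads; the fingertips stand 17 mm ahead of it and the grasp point (between the pads) lies 2 mm behind it; z points along the fingers, y is the direction in which the jaws open and shut (so a half turn about z gives the same grasp; the last joint's range is limited). The gripper opens to 85 mm and grips with 20 to 120 N. Pads are 22 mm wide; open, the fingers measure 114 mm over their backs; the gripper's body (76 mm by 85 mm) begins 54 mm behind the grasp point. The pads swing forward as they close: fully open they stand 13 mm farther back than shut.
Start: joints at [1.104, 0.332, -0.065, 1.46, 0.022, 1.35, -0.088], TCP at [0.268, -0.564, 0.248] pointing down, gripper open.
Joint ranges: [-2.6, 2.6], [-0.5, 2.12], [-1.47, 1.34], [0.16, 2.42], [-1.27, 4.41], [0.06, 2.06], [-2.6, 2.6]. Speed limits (rad/s): [2.22, 2.22, 2.79, 2.79, 3.14, 3.14, 3.14].

## Interface

Orientations are given as a unit quaternion [x, y, z, w].
In Python, from workcell import manip gives the robot as it stands.
- The arm moves only by the tool jog_arm, never from a script. Its argument "steps" is one flat list of numbers, 5 for each row, row after row: the finger opening in m, from 0 to 0.0854, then the shift along the tool's x, y, z in m, then the turn about the tool's z in rad. In form: [gripper, x, y, z, twist, gripper, x, y, z, twist, ...]. A call has exactly 10 rows; each row is the pose to reach, as a shift and turn from the pose commanded when the call began, along the tool's axes at that moment; what a row does not reach only later rows make up. A row lasts 1/10 s, in which the tool goes at most 50 mm and 8.59 degrees, less where a joint would pass 70% of its speed; a pose out of reach is approached as far as the arm can. A call with a gripper value outside its range is refused whole. The fingers move at their own pace and stop on an object; "grip_force" is the grip in N (left out, the last holds). Time passes only in rows, so rows that repeat a pose let the fingers close, or fill a call up. It gives the time, the measured TCP pose, the force and the opening at its end, in the units of the state.
- manip.get_obs(): the state, without advancing time (a new reading comes with each control period).
- manip.camera(name): name is "scene" or "side" or "wrist"; returns (picture, depth): 384x512x3 uint8, red, green, blue; 384x512 float32, m along the optical axis (not along the pixel's ray), 0 where there is no reading.
- manip.calibration(name): a dict with "mtx" (3x3 intrinsics, pixels), "world_to_cam" (4x4, takes a point from world to camera coordinates). Camera axes: x right, y down, z forward; pixel columns grow to the right and rows downward; lengths in m; the calibration is good to about 2 mm. The wrist camera is an equidistant fisheye: a pixel r from the principal point sees the ray r / f radians off the axis. A picture is of the moment at which its call begins: read the wrist's pose just before it. calibration takes no time and is no camera call; for the wrist camera it gives the pose at the moment of the call.
- manip.hand_in(): hands the job in, once; it reports no verdict.
The state is a dict: "clock": time; "joint_pos": joint angles; "joint_velocities": joint speeds; "tau": joint torques, N m; "position": TCP position; "ee_rot": TCP orientation; "ft_force": force on the tool from outside, world axes, zero at the start; "torque": the same for the moment, N m; "grip_width": opening from 0.0 (shut) to 1.0 (fully open).
Only numpy, scipy, OpenCV 4.12 (cv2) and the standard library are available. Lean on these libraries where they do the work, as an engineer would, in place of code of your own. Each camera call takes 0.05 s, during which the arm holds its last target.

## Working session

There is one attempt and no reset: what is moved stays moved. The work goes in short steps, Python scripts to look and compute and a tool call to move; the robot and the scene stay as the last step left them, time stands still between calls to the robot, and variables do not carry over. Pictures are saved under pics/ and viewed, and the job is handed in when it is done.

Besides the shell and the picture viewer there is one more tool, called as a command line: name --argument value ..., lists and objects as JSON in quotes. jog_arm: Moves the arm, as the interface text tells. Its arguments: {"type":"object","properties":{"steps":{"type":"array"},"grip_force":{"type":"number"}},"required":["steps"]}

```bash
ls; mkdir -p pics; python3 - <<'E'
from workcell import manip
import cv2,numpy as np
o=manip.get_obs(); print({k:np.round(v,3) for k,v in o.items()})
for n in ["scene","side","wrist"]:
    c=manip.calibration(n); p,d=manip.camera(n)
    cv2.imwrite(f"pics/{n}0.png",p[:,:,::-1]); np.savez(f"{n}0.npz",p=p,d=d,m=c["mtx"],w=c["world_to_cam"])
    print(n,np.round(c["mtx"],1).tolist(),np.round(c["world_to_cam"],3).tolist())
E
```

```text
pics
{'clock': np.float64(0.0), 'joint_pos': array([ 1.104,  0.333, -0.065,  1.461,  0.022,  1.35 , -0.088]), 'joint_velocities': array([-0.   , -0.001,  0.001, -0.   ,  0.003, -0.001,  0.002]), 'tau': array([ 1.0000e-03, -6.2545e+01,  5.0000e-02, -3.9160e+01,  1.6000e-02,
        1.0000e-02,  0.0000e+00]), 'position': array([ 0.268, -0.564,  0.248]), 'ee_rot': array([ 0.975,  0.22 , -0.   , -0.001]), 'ft_force': array([ 0.696, -1.051, -0.628]), 'torque': array([ 0.012,  0.003, -0.023]), 'grip_width': np.float64(0.998)}
scene [[467.1, 0.0, 248.0], [0.0, 467.1, 198.1], [0.0, 0.0, 1.0]] [[-0.605, 0.796, -0.002, 0.259], [0.588, 0.445, -0.676, -0.315], [-0.537, -0.41, -0.737, 1.783], [0.0, 0.0, 0.0, 1.0]]
side [[418.8, 0.0, 248.8], [0.0, 418.8, 192.3], [0.0, 0.0, 1.0]] [[-0.909, -0.416, 0.014, 0.52], [-0.281, 0.589, -0.757, 0.182], [0.307, -0.693, -0.653, 1.006], [0.0, 0.0, 0.0, 1.0]]
wrist [[297.3, 0.0, 260.2], [0.0, 297.3, 189.2], [0.0, 0.0, 1.0]] [[0.43, -0.903, -0.001, -0.625], [-0.871, -0.415, 0.262, -0.034], [-0.237, -0.112, -0.965, 0.378], [0.0, 0.0, 0.0, 1.0]]
```

View pics/scene0.png

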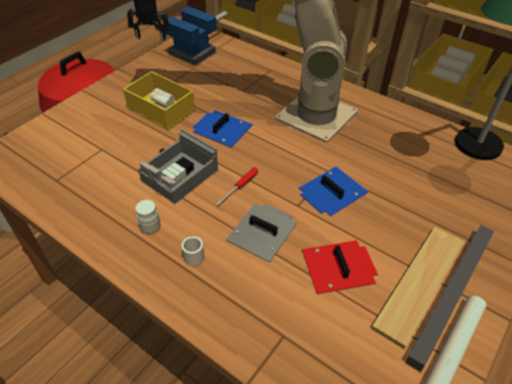

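View pics/side0.png

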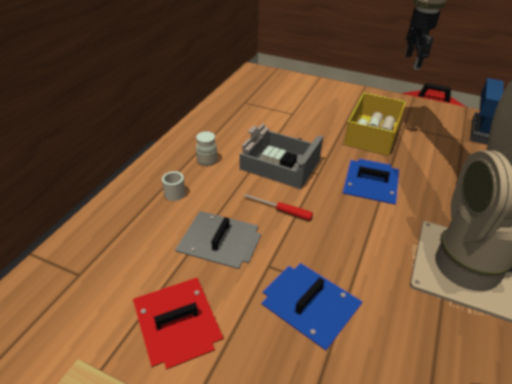

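View pics/wrist0.png

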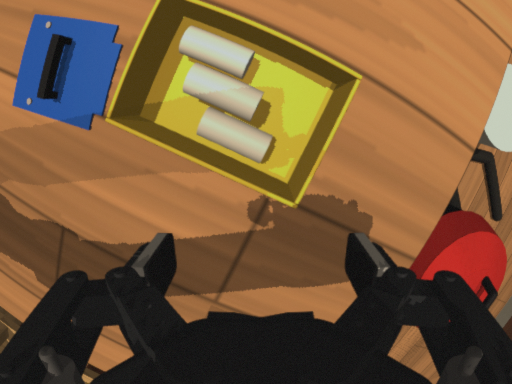

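The scene shows the grey box near (180,167), the grey cover near (262,232), the screwdriver near (240,187) between them, and the jar and coupling near (148,216) and (192,250). Next I measure them.

```bash
cat > h.py <<'E'
import numpy as np,cv2
def load(n):
    z=np.load(n); return z["p"],z["d"],z["m"],z["w"]
def cloud(n):
    p,d,m,w=load(n); v,u=np.mgrid[:384,:512]
    X=np.stack([(u-m[0,2])/m[0,0]*d,(v-m[1,2])/m[1,1]*d,d],-1)
    W=(X-w[:3,3])@w[:3,:3]
    W[d<=0]=np.nan
    return p,W
def ray(n,u,v,z):
    p,d,m,w=load(n); c=-w[:3,:3].T@w[:3,3]
    r=w[:3,:3].T@np.array([(u-m[0,2])/m[0,0],(v-m[1,2])/m[1,1],1]); return c+r*(z-c[2])/r[2]
def proj(n,P):
    p,d,m,w=load(n); q=np.atleast_2d(P)@w[:3,:3].T+w[:3,3]; q=q@m.T; return q[:,:2]/q[:,2:]
E
python3 - <<'E'
from h import *
for n,box,cov in [("scene0.npz",(130,125,100,80),(220,195,90,70)),("side0.npz",(230,115,100,80),(170,200,100,75))]:
    p,W=cloud(n)
    for nm,(x,y,w,h) in [("box",box),("cov",cov)]:
        c=p[y:y+h,x:x+w]; s=cv2.resize(c,None,fx=7,fy=7,interpolation=cv2.INTER_CUBIC)
        cv2.imwrite(f"pics/{n[:-4]}_{nm}.png",s[:,:,::-1])
        A=W[y:y+h,x:x+w].reshape(-1,3); print(n,nm,np.isfinite(A).mean(),np.nanmin(A,0),np.nanmax(A,0))
E
```

```text
scene0.npz box 0.9955 [ 0.24626543 -0.52371387 -0.00961267] [0.77663781 0.01923306 0.10651955]
scene0.npz cov 0.9966666666666667 [ 0.37155828 -0.02698348 -0.00767197] [0.7477912  0.34577812 0.04307942]
side0.npz box 0.99575 [ 0.37440636 -0.55741276 -0.00665573] [0.82893124 0.00183051 0.10422724]
side0.npz cov 0.996 [ 0.4205442  -0.02522581 -0.00569725] [0.77195081 0.31645933 0.04072987]
```

View pics/scene0_box.png

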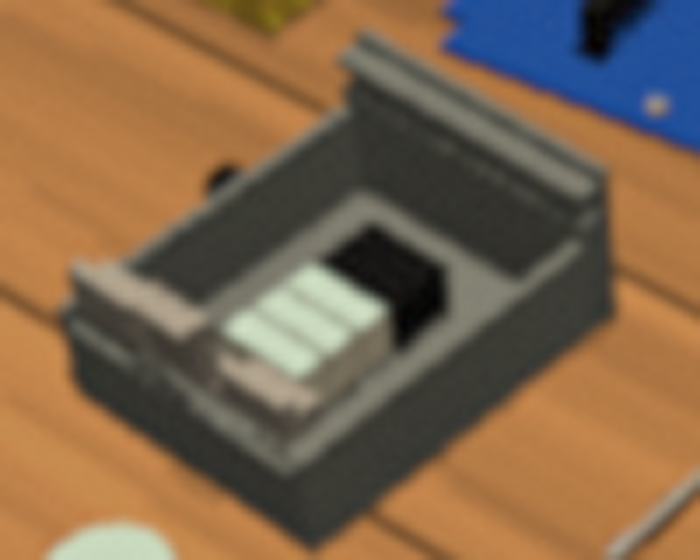

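View pics/side0_box.png

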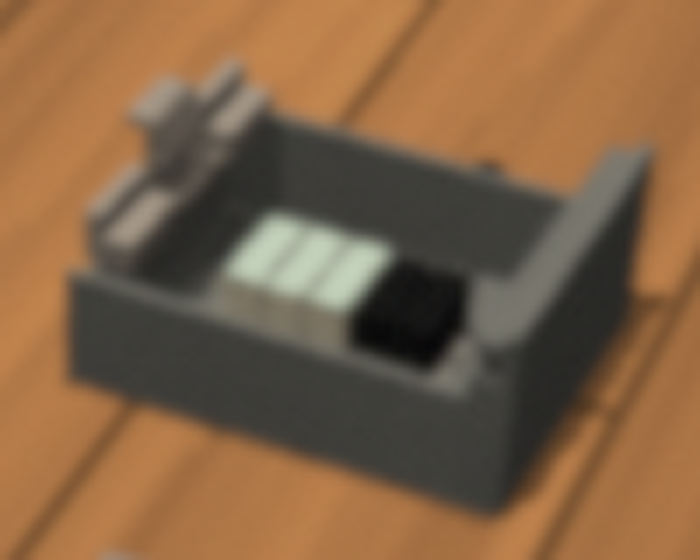

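```bash
python3 - <<'E'
from h import *
for n,box,cov in [("scene0.npz",(130,125,100,80),(220,195,90,70)),("side0.npz",(230,115,100,80),(170,200,100,75))]:
    p,W=cloud(n)
    sat=p.max(2).astype(int)-p.min(2)
    M=np.zeros(p.shape[:2],np.uint8);x,y,w,h=cov
    M[y:y+h,x:x+w]=((sat<25)&(p.max(2)>60))[y:y+h,x:x+w]
    H=np.zeros_like(M);H[y:y+h,x:x+w]=((p.max(2)<45))[y:y+h,x:x+w]
    U=cv2.morphologyEx(M|H,cv2.MORPH_OPEN,np.ones((3,3)))
    k,l,st,_=cv2.connectedComponentsWithStats(U); i=1+st[1:,4].argmax(); C=(l==i)
    v,u=np.nonzero(C); P=np.array([ray(n,a,b,0.004) for a,b in zip(u,v)])[:, :2].astype(np.float32)
    r=cv2.minAreaRect(P*1000); print(n,"cover rect",r, "depth z med",np.nanmedian(W[C&(M>0)][:,2]))
    v,u=np.nonzero(H&C); P=np.array([ray(n,a,b,0.029) for a,b in zip(u,v)])[:, :2].astype(np.float32)
    print(" handle",cv2.minAreaRect(P*1000))
    sel=W[(W[...,2]>.030)&(W[...,2]<.045)&C]; print(" handle depth",len(sel),cv2.minAreaRect((sel[:,:2]*1000).astype(np.float32)),sel.mean(0))
    # box
    x,y,w,h=box; A=W[y:y+h,x:x+w].reshape(-1,3)
    for lo,hi in [(.055,.062),(.066,.074),(.083,.09),(.09,.11)]:
        s=A[(A[:,2]>lo)&(A[:,2]<hi)]
        s=s[(s[:,0]>.35)]
        print(" box z",lo,hi,len(s),np.round(s.mean(0),3),cv2.minAreaRect((s[:,:2]*1000).astype(np.float32)))
E
```

```text
scene0.npz cover rect ((574.2886352539062, 166.89956665039062), (180.4396514892578, 146.8328094482422), 5.596347808837891) depth z med 0.0053823329790061904
 handle ((578.042236328125, 169.3349609375), (29.825857162475586, 94.43303680419922), 5.422780990600586)
 handle depth 146 ((576.5578002929688, 166.667236328125), (17.83861541748047, 89.67079162597656), 5.429950714111328) [0.57796792 0.1683273  0.03702468]
 box z 0.055 0.062 248 [ 0.549 -0.185  0.058] ((554.48828125, -192.8951873779297), (165.92144775390625, 205.74044799804688), 87.75872802734375)
 box z 0.066 0.074 183 [ 0.54  -0.185  0.07 ] ((558.1995849609375, -189.57379150390625), (162.40541076660156, 197.96385192871094), 89.66234588623047)
 box z 0.083 0.09 247 [ 0.544 -0.179  0.087] ((612.1544189453125, -189.51171875), (163.29299926757812, 319.6865539550781), 89.8967514038086)
 box z 0.09 0.11 205 [ 0.556 -0.183  0.095] ((612.420654296875, -185.8936309814453), (330.006591796875, 162.18190002441406), 1.0191128253936768)
side0.npz cover rect ((574.1934204101562, 168.7336883544922), (179.64852905273438, 147.17161560058594), 5.
[... 198 characters left out ...]
172.1848602294922), (15.713587760925293, 86.78228759765625), 4.967081546783447) [0.57341782 0.17425866 0.03675314]
 box z 0.055 0.062 248 [ 0.551 -0.17   0.058] ((552.7413330078125, -190.38995361328125), (166.18052673339844, 202.9170684814453), 87.08348846435547)
 box z 0.066 0.074 152 [ 0.571 -0.176  0.071] ((551.603515625, -191.8834228515625), (162.51602172851562, 199.44749450683594), 87.32794189453125)
 box z 0.083 0.09 224 [ 0.513 -0.183  0.086] ((552.4044189453125, -190.85281372070312), (161.33087158203125, 200.9150390625), 87.40666198730469)
 box z 0.09 0.11 152 [ 0.545 -0.186  0.095] ((557.0256958007812, -188.93966674804688), (160.5257568359375, 210.43582153320312), 87.37792205810547)
```

View pics/scene0_cov.png

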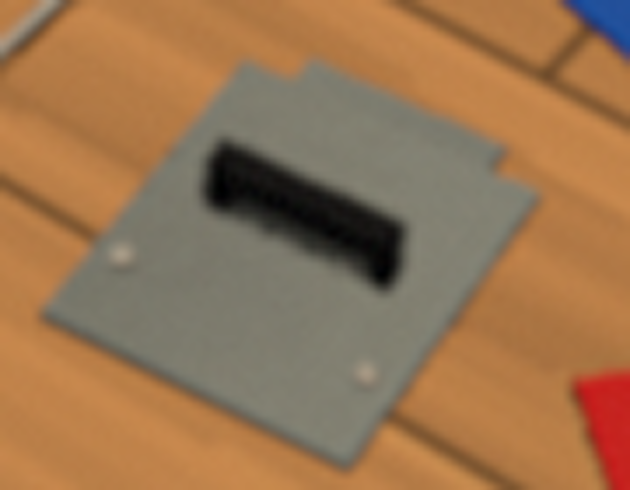

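View pics/side0_cov.png

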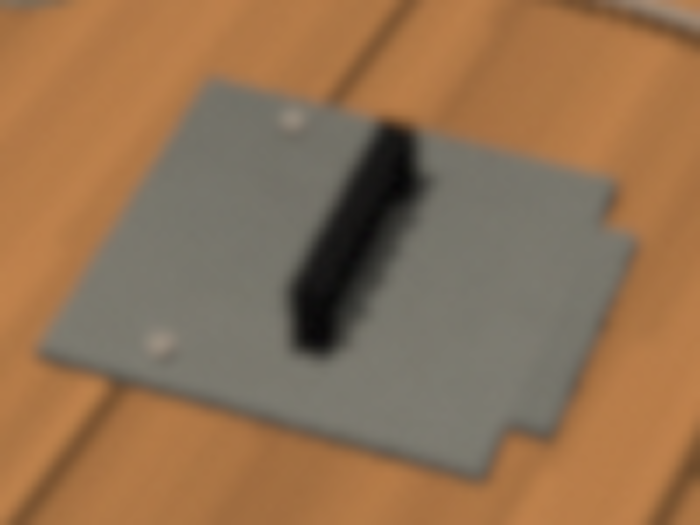

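Cover: origin about (0.574, 0.168), yaw about 0.098, lip toward the robot. Box: about (0.553, -0.190), yaw about -0.045. The jog has no tilt input, so before moving anything I check what the tool orientation does at the edge of reach, in free air.

jog_arm --steps '[0.085, 0, 0.03, -0.03, 0, 0.085, 0, 0.07, -0.06, 0, 0.085, 0, 0.11, -0.09, 0, 0.085, 0, 0.15, -0.1, 0, 0.085, 0, 0.2, -0.1, 0, 0.085, 0, 0.25, -0.1, 0, 0.085, 0, 0.3, -0.1, 0, 0.085, 0, 0.35, -0.1, 0, 0.085, 0, 0.4, -0.1, 0, 0.085, 0, 0.45, -0.1, 0]'

```text
clock: 1.15
position: [0.3878, -0.7511, 0.3295]
ee_rot: [0.968, 0.249, -0.014, 0.008]
ft_force: [0.8, 0.5, 0.6]
grip_width: 0.997
```

```bash
cat >> h.py <<'E'
def st():
    from workcell import manip
    from scipy.spatial.transform import Rotation as R
    o=manip.get_obs(); M=R.from_quat(o["ee_rot"]).as_matrix()
    print("t",round(float(o["clock"]),2),"pos",np.round(o["position"],4),"x",np.round(M[:,0],3),"y",np.round(M[:,1],3),"z",np.round(M[:,2],3))
    print("j",np.round(o["joint_pos"],3),"v",np.round(np.abs(o["joint_velocities"]).max(),3),"F",np.round(o["ft_force"],1),"T",np.round(o["torque"],2),"g",round(float(o["grip_width"]),3))
    return o,M
E
python3 -c "from h import *;st()"
```

```text
t 1.15 pos [ 0.3878 -0.7511  0.3295] x [ 0.875  0.482 -0.031] y [ 0.483 -0.876  0.009] z [-0.022 -0.023 -0.999]
j [ 1.126  1.018 -0.718  0.241  0.676  1.929 -0.098] v 1.952 F [0.8 0.5 0.6] T [ 0.03 -0.06  0.03] g 0.997
```

jog_arm --steps '[0.085, 0, 0.05, 0, 0, 0.085, 0, 0.1, 0, 0, 0.085, 0, 0.15, 0, 0, 0.085, 0, 0.2, 0, 0, 0.085, 0, 0.2, 0, 0, 0.085, 0, 0.2, 0, 0, 0.085, 0, 0.2, 0, 0, 0.085, 0, 0.2, 0, 0, 0.085, 0, 0.2, 0, 0, 0.085, 0, 0.2, 0, 0]'

```text
clock: 2.15
position: [0.4078, -0.7768, 0.2731]
ee_rot: [0.966, 0.258, -0.015, 0.013]
ft_force: [2.8, 1.7, -1.4]
grip_width: 0.995
```

```bash
python3 -c "from h import *;st()"
```

```text
t 2.15 pos [ 0.4078 -0.7768  0.2731] x [ 0.866  0.498 -0.036] y [ 0.499 -0.866  0.017] z [-0.023 -0.033 -0.999]
j [ 1.057  1.108 -0.371  0.165  0.386  1.863 -0.043] v 2.952 F [ 2.8  1.7 -1.4] T [ 0.06 -0.18  0.  ] g 0.995
```

jog_arm --steps '[0.085, 0, -0.02, 0, 0, 0.085, 0, -0.05, 0, 0, 0.085, 0, -0.08, 0, 0, 0.085, 0, -0.12, 0, 0, 0.085, 0, -0.15, 0, 0, 0.085, 0, -0.15, 0, 0, 0.085, 0, -0.15, 0, 0, 0.085, 0, -0.15, 0, 0, 0.085, 0, -0.15, 0, 0, 0.085, 0, -0.15, 0, 0]'

```text
clock: 3.15
position: [0.3309, -0.6481, 0.2715]
ee_rot: [0.967, 0.254, -0.015, 0.012]
ft_force: [0.6, 0.3, -0.7]
grip_width: 0.993
```

```bash
python3 -c "from h import *;st()"
```

```text
t 3.15 pos [ 0.3309 -0.6481  0.2715] x [ 0.87   0.492 -0.035] y [ 0.492 -0.87   0.016] z [-0.022 -0.031 -0.999]
j [ 1.271  0.58  -0.42   1.096  0.263  1.498 -0.161] v 0.01 F [ 0.6  0.3 -0.7] T [ 0.08 -0.05  0.07] g 0.993
```

The tool went slightly off vertical when overreached, and the offset stayed. So the joint limits can supply the tilt that the jog lacks. I'll look for a well-conditioned place for it: up high in front of the base, with j6 near its 2.06 stop.

jog_arm --steps '[0.085, 0.025, -0.033, -0.027, -0.07, 0.085, 0.05, -0.066, -0.053, -0.14, 0.085, 0.075, -0.1, -0.08, -0.21, 0.085, 0.1, -0.133, -0.107, -0.28, 0.085, 0.125, -0.166, -0.133, -0.35, 0.085, 0.15, -0.2, -0.16, -0.42, 0.085, 0.175, -0.232, -0.187, -0.49, 0.085, 0.2, -0.265, -0.213, -0.56, 0.085, 0.225, -0.3, -0.24, -0.63, 0.085, 0.25, -0.33, -0.267, -0.7]'

```text
clock: 4.15
position: [0.3918, -0.227, 0.5263]
ee_rot: [0.82, 0.572, -0.018, 0.007]
ft_force: [1.8, -0.1, -0.0]
grip_width: 0.998
```

```bash
python3 -c "from h import *;st()"
```

```text
t 4.15 pos [ 0.3918 -0.227   0.5263] x [ 0.345  0.938 -0.037] y [ 0.938 -0.346 -0.01 ] z [-0.022 -0.032 -0.999]
j [ 1.138 -0.004 -0.725  1.273  0.037  1.879  0.071] v 0.572 F [ 1.8 -0.1 -0. ] T [ 0.02 -0.07 -0.  ] g 0.998
```

jog_arm --steps '[0.085, 0.04, -0.01, -0.02, -0.06, 0.085, 0.08, -0.02, -0.04, -0.12, 0.085, 0.12, -0.03, -0.06, -0.18, 0.085, 0.16, -0.04, -0.08, -0.24, 0.085, 0.2, -0.045, -0.1, -0.31, 0.085, 0.2, -0.045, -0.13, -0.31, 0.085, 0.2, -0.045, -0.16, -0.31, 0.085, 0.2, -0.045, -0.19, -0.31, 0.085, 0.2, -0.045, -0.22, -0.31, 0.085, 0.2, -0.045, -0.25, -0.31]'

```text
clock: 5.15
position: [0.4203, -0.0213, 0.6267]
ee_rot: [0.721, 0.692, 0.004, 0.024]
ft_force: [-0.8, 0.4, 0.2]
grip_width: 0.994
```

```bash
python3 -c "from h import *;st()"
```

```text
t 5.15 pos [ 0.4203 -0.0213  0.6267] x [ 0.042  0.999 -0.026] y [ 0.998 -0.041  0.04 ] z [ 0.039 -0.028 -0.999]
j [ 0.635 -0.011 -0.693  1.055  0.026  2.058 -0.087] v 0.633 F [-0.8  0.4  0.2] T [ 0.04  0.04 -0.02] g 0.994
```

Tool z swung from -0.022 to +0.039 toward +x with j6 on its stop, as predicted. I continue the same way.

jog_arm --steps '[0.085, 0, 0, -0.05, 0, 0.085, 0, 0, -0.1, 0, 0.085, 0, 0, -0.15, 0, 0.085, 0, 0, -0.2, 0, 0.085, 0, 0, -0.2, 0, 0.085, 0, 0, -0.2, 0, 0.085, 0, 0, -0.2, 0, 0.085, 0, 0, -0.2, 0, 0.085, 0, 0, -0.2, 0, 0.085, 0, 0, -0.2, 0]'

```text
clock: 6.15
position: [0.4098, -0.0169, 0.6558]
ee_rot: [0.714, 0.698, 0.027, 0.046]
ft_force: [-1.0, 1.4, 0.7]
grip_width: 0.997
```

```bash
python3 -c "from h import *;st()"
```

```text
t 6.15 pos [ 0.4098 -0.0169  0.6558] x [ 0.023  0.999 -0.026] y [ 0.994 -0.02   0.103] z [ 0.103 -0.029 -0.994]
j [ 1.192 -0.058 -1.157  1.003 -0.032  2.058 -0.005] v 1.97 F [-1.   1.4  0.7] T [ 0.1   0.2  -0.02] g 0.997
```

jog_arm --steps '[0.085, 0, 0.02, 0, 0, 0.085, 0, 0.04, 0, 0, 0.085, 0, 0.06, 0, 0, 0.085, 0, 0.08, 0, 0, 0.085, 0, 0.1, 0, 0, 0.085, 0, 0.12, 0, 0, 0.085, 0, 0.14, 0, 0, 0.085, 0, 0.16, 0, 0, 0.085, 0, 0.18, 0, 0, 0.085, 0, 0.2, 0, 0]'

```text
clock: 7.15
position: [0.5428, -0.0495, 0.6483]
ee_rot: [0.724, 0.688, 0.034, 0.044]
ft_force: [-0.0, -2.3, -0.3]
grip_width: 1.002
```

```bash
python3 -c "from h import *;st()"
```

```text
t 7.15 pos [ 0.5428 -0.0495  0.6483] x [ 0.051  0.999 -0.012] y [ 0.993 -0.049  0.11 ] z [ 0.109 -0.017 -0.994]
j [-0.283  0.235  0.431  0.756 -0.107  2.058  0.026] v 1.951 F [-0.  -2.3 -0.3] T [-0.1   0.06 -0.03] g 1.002
```

jog_arm --steps '[0.085, 0, 0.02, -0.02, 0, 0.085, 0, 0.04, -0.04, 0, 0.085, 0, 0.06, -0.06, 0, 0.085, 0, 0.08, -0.08, 0, 0.085, 0, 0.1, -0.1, 0, 0.085, 0, 0.11, -0.13, 0, 0.085, 0, 0.12, -0.15, 0, 0.085, 0, 0.12, -0.15, 0, 0.085, 0, 0.12, -0.15, 0, 0.085, 0, 0.12, -0.15, 0]'

```text
clock: 8.15
position: [0.5923, -0.0488, 0.6595]
ee_rot: [0.721, 0.687, 0.053, 0.064]
ft_force: [-0.1, 0.1, -0.1]
grip_width: 0.994
```

```bash
python3 -c "from h import *;st()"
```

```text
t 8.15 pos [ 0.5923 -0.0488  0.6595] x [ 0.049  0.999 -0.012] y [ 0.985 -0.047  0.166] z [ 0.165 -0.02  -0.986]
j [-0.206  0.35   0.41   0.587 -0.165  2.058  0.032] v 0.004 F [-0.1  0.1 -0.1] T [-0.01  0.17 -0.05] g 0.994
```

jog_arm --steps '[0.085, 0, 0.01, -0.04, 0, 0.085, 0, 0.02, -0.08, 0, 0.085, 0, 0.03, -0.12, 0, 0.085, 0, 0.04, -0.16, 0, 0.085, 0, 0.05, -0.2, 0, 0.085, 0, 0.06, -0.22, 0, 0.085, 0, 0.07, -0.22, 0, 0.085, 0, 0.07, -0.22, 0, 0.085, 0, 0.07, -0.22, 0, 0.085, 0, 0.07, -0.22, 0]'

```text
clock: 9.15
position: [0.5689, -0.0445, 0.693]
ee_rot: [0.719, 0.686, 0.072, 0.086]
ft_force: [-0.5, 0.2, 0.2]
grip_width: 0.996
```

```bash
python3 -c "from h import *;st()"
```

```text
t 9.15 pos [ 0.5689 -0.0445  0.693 ] x [ 0.05   0.999 -0.014] y [ 0.974 -0.045  0.223] z [ 0.222 -0.024 -0.975]
j [-0.266  0.293  0.468  0.588 -0.163  2.058  0.029] v 0.004 F [-0.5  0.2  0.2] T [0.02 0.27 0.  ] g 0.996
```

jog_arm --steps '[0.085, 0, 0.01, -0.04, 0, 0.085, 0, 0.02, -0.08, 0, 0.085, 0, 0.03, -0.12, 0, 0.085, 0, 0.04, -0.16, 0, 0.085, 0, 0.05, -0.2, 0, 0.085, 0, 0.06, -0.22, 0, 0.085, 0, 0.07, -0.22, 0, 0.085, 0, 0.07, -0.22, 0, 0.085, 0, 0.07, -0.22, 0, 0.085, 0, 0.07, -0.22, 0]'

```text
clock: 10.15
position: [0.5429, -0.0404, 0.7257]
ee_rot: [0.717, 0.683, 0.092, 0.108]
ft_force: [0.2, 0.1, 0.0]
grip_width: 0.999
```

```bash
python3 - <<'E'
from h import *
from workcell import manip
o,M=st()
c=manip.calibration("wrist"); p,d=manip.camera("wrist")
cv2.imwrite("pics/w1.png",p[:,:,::-1]); np.savez("w1.npz",p=p,d=d,m=c["mtx"],w=c["world_to_cam"])
E
```

```text
t 10.15 pos [ 0.5429 -0.0404  0.7257] x [ 0.05   0.999 -0.015] y [ 0.959 -0.044  0.28 ] z [ 0.279 -0.029 -0.96 ]
j [-0.349  0.235  0.545  0.591 -0.157  2.058  0.024] v 0.004 F [0.2 0.1 0. ] T [-0.02  0.27 -0.03] g 0.999
```

View pics/w1.png

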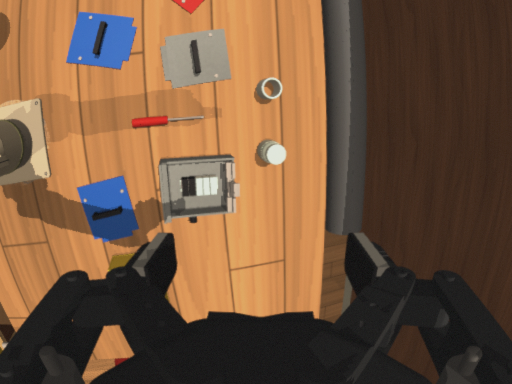

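Tilt is now 0.284 rad toward +x, well conditioned. The wrist view shows the box at (198,187), the cover at (196,58) and the coupling and jar clear to the right. Now I approach the handle.

```bash
cat >> h.py <<'E'
def go(T):
    o,M=st(); print("tool shift",np.round(M.T@(np.array(T)-o["position"]),4))
E
python3 - <<'E'
from h import *
go([.573,.168,.14])
E
```

```text
t 10.2 pos [ 0.5429 -0.0404  0.7258] x [ 0.05   0.999 -0.015] y [ 0.959 -0.044  0.28 ] z [ 0.279 -0.029 -0.96 ]
j [-0.349  0.235  0.545  0.591 -0.157  2.058  0.024] v 0.004 F [-1.2  1.1 -0.2] T [ 0.04  0.32 -0.  ] g 0.993
tool shift [ 0.2186 -0.1443  0.5647]
```

jog_arm --steps '[0.085, 0.015, -0.01, 0.04, -0.014, 0.085, 0.03, -0.02, 0.08, -0.028, 0.085, 0.046, -0.03, 0.12, -0.042, 0.085, 0.062, -0.041, 0.16, -0.056, 0.085, 0.078, -0.051, 0.2, -0.07, 0.085, 0.094, -0.062, 0.24, -0.084, 0.085, 0.11, -0.072, 0.28, -0.098, 0.085, 0.126, -0.083, 0.32, -0.112, 0.085, 0.141, -0.093, 0.36, -0.126, 0.085, 0.156, -0.103, 0.4, -0.144]'

```text
clock: 11.2
position: [0.5632, 0.1089, 0.3092]
ee_rot: [0.665, 0.733, 0.084, 0.114]
ft_force: [2.0, 0.5, 0.2]
grip_width: 0.993
```

```bash
python3 - <<'E'
from h import *
go([.574,.169,.1])
E
```

```text
t 11.2 pos [0.5632 0.1089 0.3092] x [-0.089  0.995 -0.055] y [0.956 0.1   0.275] z [ 0.279 -0.028 -0.96 ]
j [-0.675 -0.013  0.335  1.756  0.136  1.142 -0.283] v 0.837 F [2.  0.5 0.2] T [ 0.02  0.26 -0.02] g 0.993
tool shift [ 0.0704 -0.0413  0.2021]
```

jog_arm --steps '[0.085, 0.012, -0.007, 0.034, 0, 0.085, 0.024, -0.014, 0.068, 0, 0.085, 0.036, -0.021, 0.1, 0, 0.085, 0.048, -0.028, 0.135, 0, 0.085, 0.06, -0.035, 0.17, 0, 0.085, 0.07, -0.041, 0.195, 0, 0.085, 0.07, -0.041, 0.195, 0, 0.085, 0.07, -0.041, 0.195, 0, 0.085, 0.07, -0.041, 0.195, 0, 0.085, 0.07, -0.041, 0.195, 0]'

```text
clock: 12.2
position: [0.5736, 0.1682, 0.1105]
ee_rot: [0.666, 0.732, 0.085, 0.115]
ft_force: [0.2, -0.2, 1.2]
grip_width: 0.997
```

```bash
python3 - <<'E'
from h import *
from workcell import manip
for n in ["scene","side","wrist"]:
    c=manip.calibration(n); p,d=manip.camera(n)
    cv2.imwrite(f"pics/{n}2.png",p[:,:,::-1]); np.savez(f"{n}2.npz",p=p,d=d,m=c["mtx"],w=c["world_to_cam"])
go([.5735,.169,.036])
E
```

```text
t 12.35 pos [0.573  0.1683 0.1096] x [-0.088  0.995 -0.054] y [0.956 0.099 0.277] z [ 0.281 -0.028 -0.959]
j [-0.709  0.234  0.298  1.941  0.111  0.731 -0.405] v 0.005 F [-0.   0.4 -0.1] T [ 0.01  0.29 -0.  ] g 0.996
tool shift [ 0.0046 -0.0199  0.0707]
```

View pics/wrist2.png

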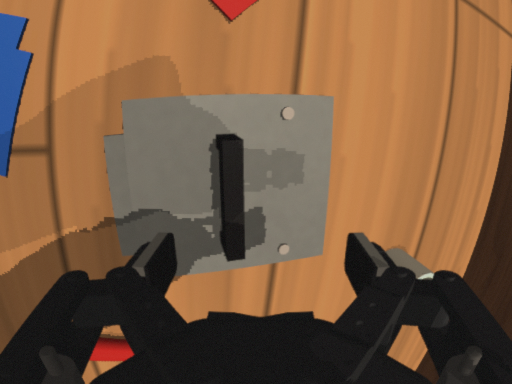

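View pics/side2.png

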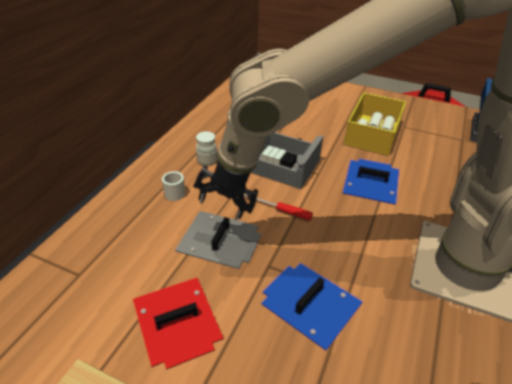

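jog_arm --steps '[0.085, 0.001, -0.004, 0.015, 0, 0.085, 0.002, -0.008, 0.03, 0, 0.085, 0.003, -0.012, 0.045, 0, 0.085, 0.004, -0.016, 0.058, 0, 0.085, 0.0045, -0.018, 0.065, 0, 0.085, 0.0045, -0.02, 0.07, 0, 0.085, 0.0045, -0.02, 0.07, 0, 0.06, 0.0045, -0.02, 0.07, 0, 0.04, 0.0045, -0.02, 0.07, 0, 0.03, 0.0045, -0.02, 0.07, 0]' --grip_force 50

```text
clock: 13.35
position: [0.5729, 0.169, 0.0362]
ee_rot: [0.666, 0.733, 0.085, 0.114]
ft_force: [1.5, -0.2, 0.4]
grip_width: 0.507
```

```bash
python3 - <<'E'
from h import *
from workcell import manip
st()
for n in ["side"]:
    c=manip.calibration(n); p,d=manip.camera(n)
    cv2.imwrite(f"pics/{n}3.png",cv2.resize(p[170:270,150:290],None,fx=5,fy=5)[:,:,::-1])
E
```

```text
t 13.35 pos [0.5729 0.169  0.0362] x [-0.088  0.995 -0.055] y [0.956 0.1   0.276] z [ 0.28  -0.028 -0.96 ]
j [-0.694  0.35   0.286  1.985  0.088  0.575 -0.408] v 0.002 F [ 1.5 -0.2  0.4] T [-0.01  0.28  0.02] g 0.507
```

View pics/side3.png

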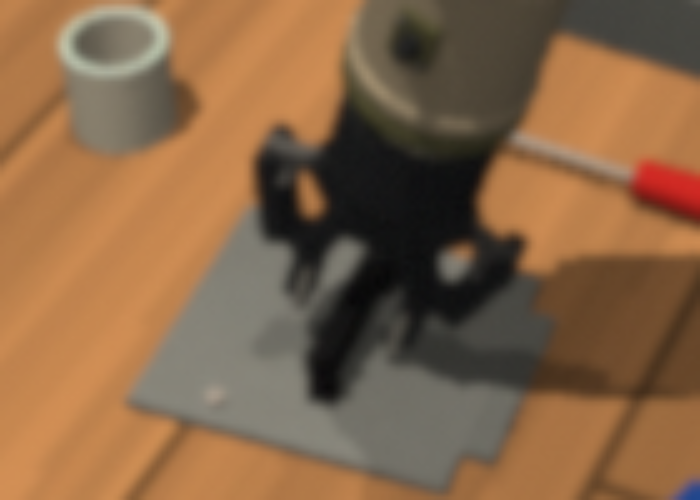

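jog_arm --steps '[0.01, 0, 0, 0, 0, 0.01, 0, 0, 0, 0, 0.01, 0, 0, 0, 0, 0.01, 0, 0, 0, 0, 0.01, 0, 0, 0, 0, 0.01, 0, 0.002, -0.007, 0, 0.01, -0.001, 0.004, -0.014, 0, 0.01, -0.001, 0.006, -0.021, 0, 0.01, -0.002, 0.008, -0.029, 0, 0.01, -0.002, 0.008, -0.029, 0]' --grip_force 50

```text
clock: 14.4
position: [0.573, 0.1687, 0.0673]
ee_rot: [0.666, 0.733, 0.085, 0.114]
ft_force: [0.6, 0.6, -4.1]
grip_width: 0.148
```

```bash
python3 - <<'E'
from h import *
from workcell import manip
st()
for n in ["side"]:
    c=manip.calibration(n); p,d=manip.camera(n)
    cv2.imwrite(f"pics/{n}4.png",cv2.resize(p[170:270,150:290],None,fx=5,fy=5)[:,:,::-1])
E
```

```text
t 14.4 pos [0.573  0.1687 0.0673] x [-0.088  0.995 -0.054] y [0.956 0.1   0.277] z [ 0.281 -0.028 -0.959]
j [-0.702  0.298  0.293  1.97   0.098  0.64  -0.407] v 0.022 F [ 0.6  0.6 -4.1] T [ 0.07  0.57 -0.  ] g 0.148
```

View pics/side4.png

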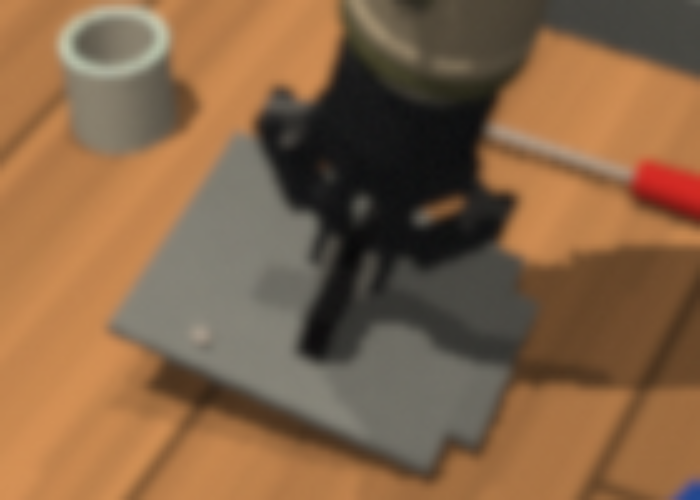

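The cover is gripped, tilted and clear of the bench (about 0.4 kg). Next I twist it to the box yaw and fit a plane to the plate to check its roll and pitch.

jog_arm --steps '[0.01, 0, 0.003, -0.01, 0.03, 0.01, -0.001, 0.006, -0.02, 0.06, 0.01, -0.002, 0.009, -0.03, 0.09, 0.01, -0.003, 0.012, -0.04, 0.12, 0.01, -0.003, 0.014, -0.05, 0.149, 0.01, -0.003, 0.014, -0.05, 0.149, 0.01, -0.003, 0.014, -0.05, 0.149, 0.01, -0.003, 0.014, -0.05, 0.149, 0.01, -0.003, 0.014, -0.05, 0.149, 0.01, -0.003, 0.014, -0.05, 0.149]'

```text
clock: 15.45
position: [0.5718, 0.1682, 0.1174]
ee_rot: [0.718, 0.681, 0.092, 0.108]
ft_force: [0.2, 1.0, -4.8]
grip_width: 0.155
```

```bash
python3 - <<'E'
from h import *
from workcell import manip
o,M=st()
print("tool y az",np.arctan2(M[1,1],M[0,1]))
for n in ["scene","side"]:
    c=manip.calibration(n); p,d=manip.camera(n); f=f"{n}5.npz"
    np.savez(f,p=p,d=d,m=c["mtx"],w=c["world_to_cam"])
    p,W=cloud(f); cv2.imwrite(f"pics/{n}5.png",p[:,:,::-1])
    sat=p.max(2).astype(int)-p.min(2)
    D=W-o["position"]
    m=(sat<25)&(p.max(2)>50)&(np.linalg.norm(D[...,:2],axis=-1)<.14)&(W[...,2]<.16)&(W[...,2]>.03)
    # in tool frame
    Q=D[m]@M; 
    q=Q[(Q[:,2]>.018)&(Q[:,2]<.045)&(abs(Q[:,0])<.08)]
    for _ in range(4):
        A=np.c_[q[:,0],q[:,1],np.ones(len(q))]; s,*_=np.linalg.lstsq(A,q[:,2],rcond=None); r=q[:,2]-A@s; q=q[abs(r)<max(.003,2*r.std())] if _<3 else q
    print(n,len(q),"plane z=ax+by+c (tool)",np.round(s,4),"rms",r.std(), "ext",q.min(0),q.max(0))
    print("   rect tool xy mm",cv2.minAreaRect((q[:,:2]*1000).astype(np.float32)))
E
```

```text
t 15.45 pos [0.5718 0.1682 0.1174] x [ 0.055  0.998 -0.014] y [ 0.959 -0.049  0.28 ] z [ 0.279 -0.029 -0.96 ]
j [-0.736  0.223  0.326  1.937  0.104  0.749 -0.546] v 0.002 F [ 0.2  1.  -4.8] T [ 0.07  0.59 -0.07] g 0.155
tool y az -0.050600552181063754Traceback (most recent call last):
  File "<stdin>", line 16, in <module>
TypeError: '<' not supported between instances of 'list' and 'int'
```

View pics/scene5.png

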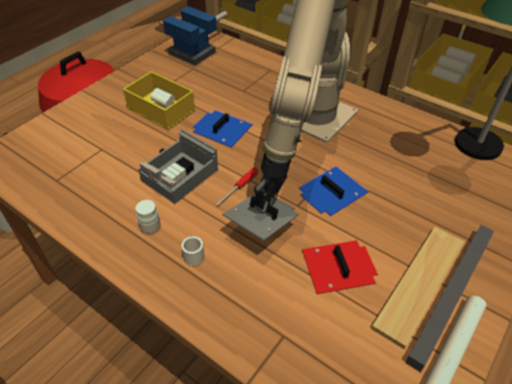

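```bash
cat >> h.py <<'E'
def plate(f,o,M):
    p,W=cloud(f); sat=p.max(2).astype(int)-p.min(2); D=W-o["position"]
    m=(sat<25)&(p.max(2)>50)&(np.linalg.norm(D[...,:2],axis=-1)<.14)&(W[...,2]>.03)
    Q=D[m]@M; q=Q[(Q[:,2]>.012)&(Q[:,2]<.05)&(abs(Q[:,0])<.085)]
    for k in range(5):
        A=np.c_[q[:,0],q[:,1],np.ones(len(q))]; s,*_=np.linalg.lstsq(A,q[:,2],rcond=None); r=q[:,2]-A@s
        if k<4: q=q[abs(r)<max(.0025,2*r.std())]
    print(f,len(q),"z=ax+by+c (tool)",np.round(s,4),"rms",round(r.std(),4),"ext",np.round(q.min(0),3),np.round(q.max(0),3))
    print("  rect mm",np.round(np.array(cv2.boxPoints(cv2.minAreaRect((q[:,:2]*1000).astype(np.float32)))),1).tolist())
    return s,q
E
python3 - <<'E'
from h import *
from workcell import manip
o,M=st()
for n in ["scene","side"]:
    if n=="side":
        c=manip.calibration(n); p,d=manip.camera(n); np.savez("side5.npz",p=p,d=d,m=c["mtx"],w=c["world_to_cam"]); cv2.imwrite("pics/side5.png",p[:,:,::-1])
    plate(f"{n}5.npz",o,M)
E
```

```text
t 15.5 pos [0.5719 0.1683 0.1175] x [ 0.055  0.998 -0.014] y [ 0.959 -0.049  0.28 ] z [ 0.279 -0.029 -0.96 ]
j [-0.736  0.223  0.326  1.937  0.104  0.749 -0.546] v 0.001 F [ 0.7 -0.7 -4.4] T [ 0.03  0.53 -0.02] g 0.151
scene5.npz 1343 z=ax+by+c (tool) [-0.0584  0.0335  0.0333] rms 0.0013 ext [-0.076 -0.094  0.025] [0.075 0.093 0.043]
  rect mm [[-76.19999694824219, -93.80000305175781], [74.30000305175781, -94.9000015258789], [75.80000305175781, 92.4000015258789], [-74.69999694824219, 93.5999984741211]]
side5.npz 2458 z=ax+by+c (tool) [-0.0589  0.0342  0.0342] rms 0.0011 ext [-0.073 -0.093  0.026] [0.078 0.089 0.043]
  rect mm [[-73.9000015258789, -91.19999694824219], [75.80000305175781, -95.69999694824219], [81.30000305175781, 86.0999984741211], [-68.4000015258789, 90.5999984741211]]
```

View pics/side5.png

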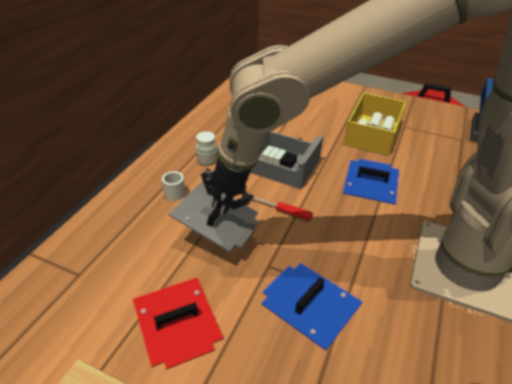

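Both views agree: the plate rolled 0.059 rad in the grip (+y side about 0.042 high in the world frame), and its pitch is about 0.25. One more joint-limit tilt, made toward -45° azimuth, should fix the roll and add pitch. I carry the cover up there.

jog_arm --steps '[0.01, 0, 0.012, -0.043, 0, 0.01, 0, 0.024, -0.086, 0, 0.01, -0.02, 0.034, -0.125, 0, 0.01, -0.05, 0.04, -0.16, 0, 0.01, -0.08, 0.044, -0.195, 0, 0.01, -0.115, 0.045, -0.23, 0, 0.01, -0.15, 0.045, -0.265, 0, 0.01, -0.185, 0.045, -0.3, 0, 0.01, -0.22, 0.045, -0.335, 0, 0.01, -0.255, 0.045, -0.37, 0]' --grip_force 60

```text
clock: 16.55
position: [0.4967, -0.0797, 0.4904]
ee_rot: [0.718, 0.681, 0.093, 0.108]
ft_force: [1.6, 1.1, -3.1]
grip_width: 0.144
```

jog_arm --steps '[0.01, -0.034, 0, -0.022, 0, 0.01, -0.068, 0, -0.044, 0, 0.01, -0.1, 0, -0.066, 0, 0.01, -0.134, 0, -0.088, 0, 0.01, -0.168, 0, -0.11, 0, 0.01, -0.2, 0, -0.132, 0, 0.01, -0.234, 0, -0.154, 0, 0.01, -0.268, 0, -0.176, 0, 0.01, -0.3, 0, -0.2, 0, 0.01, -0.33, 0, -0.215, 0]'

```text
clock: 17.55
position: [0.4327, -0.3583, 0.6775]
ee_rot: [0.721, 0.679, 0.086, 0.108]
ft_force: [1.0, 0.2, -5.0]
grip_width: 0.146
```

```bash
python3 - <<'E'
from h import *
st()
E
```

```text
t 17.55 pos [ 0.4327 -0.3583  0.6775] x [ 0.062  0.998 -0.023] y [ 0.961 -0.053  0.273] z [ 0.271 -0.039 -0.962]
j [ 0.074  0.272  1.011  0.756 -0.496  2.004  0.724] v 1.766 F [ 1.   0.2 -5. ] T [0.12 0.57 0.04] g 0.146
```

jog_arm --steps '[0.01, -0.006, 0.011, -0.01, 0, 0.01, -0.012, 0.022, -0.02, 0, 0.01, -0.02, 0.033, -0.03, 0, 0.01, -0.026, 0.044, -0.04, 0, 0.01, -0.032, 0.055, -0.05, 0, 0.01, -0.038, 0.066, -0.06, 0, 0.01, -0.044, 0.077, -0.07, 0, 0.01, -0.05, 0.088, -0.08, 0, 0.01, -0.056, 0.1, -0.09, 0, 0.01, -0.062, 0.11, -0.1, 0]'

```text
clock: 18.55
position: [0.4875, -0.3679, 0.7582]
ee_rot: [0.706, 0.676, 0.082, 0.193]
ft_force: [-1.4, -2.0, -5.0]
grip_width: 0.151
```

```bash
python3 - <<'E'
from h import *
st()
E
```

```text
t 18.55 pos [ 0.4875 -0.3679  0.7582] x [ 0.072  0.987 -0.145] y [ 0.923 -0.011  0.384] z [ 0.377 -0.161 -0.912]
j [ 0.608  0.405  0.039  0.263 -0.126  2.058  0.515] v 2.755 F [-1.4 -2.  -5. ] T [ 0.09  1.16 -0.22] g 0.151
```

jog_arm --steps '[0.01, 0, 0, 0, 0, 0.01, 0, 0, 0, 0, 0.01, 0, 0, 0, 0, 0.01, 0, 0, 0, 0, 0.01, 0, 0, 0.01, 0, 0.01, 0, 0, 0.02, 0, 0.01, 0, 0, 0.03, 0, 0.01, 0, 0, 0.04, 0, 0.01, 0, 0, 0.05, 0, 0.01, 0, 0, 0.06, 0]'

```text
clock: 19.55
position: [0.518, -0.3674, 0.7016]
ee_rot: [0.697, 0.686, 0.085, 0.191]
ft_force: [0.4, 0.1, -3.8]
grip_width: 0.144
```

```bash
python3 - <<'E'
from h import *
st()
E
```

```text
t 19.55 pos [ 0.518  -0.3674  0.7016] x [ 0.045  0.989 -0.144] y [0.924 0.014 0.382] z [ 0.38  -0.15  -0.913]
j [ 0.608  0.284 -0.034  0.6   -0.075  1.844  0.526] v 0.399 F [ 0.4  0.1 -3.8] T [0.29 0.83 0.03] g 0.144
```

The correction overshot: tool z is now (0.38, -0.15). I'll fit the arm's kinematics from the logged poses to plan a controlled way back, which costs no robot time.

```bash
cat > kin.py <<'E'
import numpy as np
from scipy.spatial.transform import Rotation as R
from scipy.optimize import least_squares
J=np.array([[ 1.104,.333,-.065,1.461,.022,1.35,-.088],[1.271,.58,-.42,1.096,.263,1.498,-.161],[-.206,.35,.41,.587,-.165,2.058,.032],[-.266,.293,.468,.588,-.163,2.058,.029],[-.349,.235,.545,.591,-.157,2.058,.024],[-.709,.234,.298,1.941,.111,.731,-.405],[-.694,.35,.286,1.985,.088,.575,-.408],[-.736,.223,.326,1.937,.104,.749,-.546],[.608,.284,-.034,.6,-.075,1.844,.526]])
P=np.array([[.268,-.564,.248],[.3309,-.6481,.2715],[.5923,-.0488,.6595],[.5689,-.0445,.693],[.5429,-.0404,.7258],[.573,.1683,.1096],[.5729,.169,.0362],[.5719,.1683,.1175],[.518,-.3674,.7016]])
Z=np.array([[0,-.002,-1],[-.022,-.031,-.999],[.165,-.02,-.986],[.222,-.024,-.975],[.279,-.029,-.96],[.281,-.028,-.959],[.28,-.028,-.96],[.279,-.029,-.96],[.38,-.15,-.913]])
def fk(q,th):
    s1,s3,s5,phi,h,a,b,c,e,phi7,s7,w=th
    A=R.from_euler('z',s1*q[0]+phi); p=np.array([0,0,h])
    A=A*R.from_euler('y',q[1])*R.from_euler('z',s3*q[2]); p=p+A.apply([e,0,a])
    A=A*R.from_euler('y',q[3])*R.from_euler('z',s5*q[4]); p=p+A.apply([-e,0,b])
    A=A*R.from_euler('y',q[5])*R.from_euler('z',s7*q[6]+phi7); p=p+A.apply([w,0,c])
    return p,A.as_matrix()
def fit():
    best=None
    for s1 in(1,-1):
     for s3 in(1,-1):
      for s5 in (1,-1):
        def f(v):
            th=[s1,s3,s5,v[0],v[1],v[2],v[3],v[4],v[5],0,1,0]; r=[]
            for q,p,z in zip(J,P,Z):
                pp,A=fk(q,th); r+=list(pp-p)+list((A[:,2]-z)*.3)
            return r
        for ph in(0,1,-1,3):
            s=least_squares(f,[ph,.36,.4,.4,.2,0])
            if best is None or s.cost<best[0]: best=(s.cost,(s1,s3,s5),s.x,np.abs(s.fun).max())
    return best
if __name__=="__main__": print(fit())
E
python3 kin.py
```

```text
(np.float64(0.0002057327209344084), (-1, -1, -1), array([-0.07024794,  0.28421131,  0.43264454,  0.49117757,  0.33985658,
        0.00641402]), np.float64(0.007888313454456891))
```

```bash
python3 - <<'E'
from h import *
o,M=st()
W=np.array([[.518,-.3674,.7016],[.575,-.1,.6],[.51,.2,.55],[.26,.43,.5],[-.02,.5,.47],[-.17,.46,.46]])
for w in [(-.1,.46,0),(-.17,.46,0),(-.3,.5,0),(-.17,.6,0)]: print(w,proj("scene0.npz",np.array(w)))
# arc: points every ~.045
s=np.r_[0,np.cumsum(np.linalg.norm(np.diff(W,axis=0),axis=1))]; print(s)
from scipy.interpolate import CubicSpline
c=CubicSpline(s,W); S=np.linspace(0,s[-1],31)
for k in range(3):
    b=c(S[10*k]); print(np.round((c(S[10*k+1:10*k+11])-b)@M,3).tolist())
    print(np.round(c(S[10*k+10]),3))
E
```

```text
t 19.55 pos [ 0.518  -0.3674  0.7016] x [ 0.045  0.989 -0.144] y [0.924 0.014 0.382] z [ 0.38  -0.15  -0.913]
j [ 0.608  0.284 -0.034  0.6   -0.075  1.844  0.526] v 0.399 F [ 0.4  0.1 -3.8] T [0.29 0.83 0.03] g 0.144
(-0.1, 0.46, 0) [[442.43446916 150.08700359]]
(-0.17, 0.46, 0) [[449.83424077 139.76001668]]
(-0.3, 0.5, 0) [[473.31172217 125.81763862]]
(-0.17, 0.6, 0) [[488.91359637 155.58224001]]
[0.         0.29167502 0.60268146 0.94604715 1.23621951 1.391783  ]
[[0.041, 0.006, 0.02], [0.084, 0.011, 0.037], [0.128, 0.015, 0.051], [0.174, 0.017, 0.061], [0.221, 0.019, 0.069], [0.268, 0.018, 0.073], [0.315, 0.016, 0.076], [0.363, 0.011, 0.076], [0.409, 0.003, 0.074], [0.455, -0.007, 0.07]]
[0.558 0.072 0.569]
[[0.044, -0.013, -0.005], [0.087, -0.03, -0.012], [0.128, -0.051, -0.02], [0.166, -0.075, -0.029], [0.202, -0.103, -0.038], [0.235, -0.133, -0.049], [0.266, -0.167, -0.06], [0.294, -0.203, -0.072], [0.319, -0.241, -0.085], [0.342, -0.281, -0.098]]
[0.276 0.421 0.502]
[[0.02, -0.041, -0.014], [0.038, -0.083, -0.028], [0.052, -0.126, -0.043], [0.063, -0.169, -0.057], [0.069, -0.213, -0.072], [0.071, -0.257, -0.086], [0.068, -0.301, -0.1], [0.059, -0.344, -0.113], [0.045, -0.386, -0.125], [0.025, -0.428, -0.137]]
[-0.17  0.46  0.46]
```

```bash
python3 - <<'E'
from h import *
for f in ["scene0.npz","w1.npz"][:1]:
    p,W=cloud(f)
    s=W[0:200,380:512].reshape(-1,3); k=(s[:,2]>.03)&(s[:,0]>-.45)&(s[:,1]<.95)
    s=s[k]
    for z0 in np.arange(0.03,.7,.06):
        q=s[(s[:,2]>=z0)&(s[:,2]<z0+.06)]
        if len(q): print(round(z0,2),len(q),q.min(0).round(2),q.max(0).round(2))
E
```

```text
0.03 127 [-0.45  0.1   0.03] [-0.18  0.56  0.09]
0.09 127 [-0.45  0.1   0.09] [-0.18  0.56  0.15]
0.15 143 [-0.45  0.1   0.15] [-0.18  0.56  0.21]
0.21 153 [-0.45  0.1   0.21] [-0.18  0.56  0.27]
0.27 522 [-0.45  0.1   0.27] [-0.18  0.56  0.32]
0.51 347 [0.   0.43 0.55] [0.07 0.52 0.57]
0.57 309 [0.01 0.44 0.57] [0.07 0.51 0.6 ]
```

A lamp head at about (0.03, 0.47, 0.57) rules out tilting on that side. Instead I'll set the cover down at its old, clear spot, already turned to the box yaw, and regrip it there. A bar that is level at grasp gives zero roll, and the pitch will be about 0.35.

jog_arm --steps '[0.01, 0.036, -0.01, 0.03, 0.01, 0.01, 0.072, -0.021, 0.06, 0.02, 0.01, 0.108, -0.031, 0.09, 0.03, 0.01, 0.144, -0.042, 0.12, 0.04, 0.01, 0.18, -0.052, 0.15, 0.05, 0.01, 0.216, -0.063, 0.181, 0.055, 0.01, 0.252, -0.073, 0.211, 0.055, 0.01, 0.288, -0.084, 0.241, 0.055, 0.01, 0.324, -0.094, 0.272, 0.055, 0.01, 0.36, -0.105, 0.302, 0.055]'

```text
clock: 20.55
position: [0.5513, -0.0571, 0.3326]
ee_rot: [0.716, 0.666, 0.09, 0.189]
ft_force: [0.7, 0.5, -4.2]
grip_width: 0.145
```

```bash
python3 - <<'E'
from h import *
go([.575,.16,.085])
E
```

```text
t 20.55 pos [ 0.5513 -0.0571  0.3326] x [ 0.096  0.988 -0.123] y [ 0.92  -0.041  0.39 ] z [ 0.38  -0.15  -0.913]
j [ 0.345 -0.119 -0.392  1.834  0.146  1.037 -0.175] v 0.939 F [ 0.7  0.5 -4.2] T [ 0.38  0.72 -0.04] g 0.145
tool shift [ 0.2472 -0.0835  0.2023]
```

jog_arm --steps '[0.01, 0.036, -0.008, 0.02, 0, 0.01, 0.072, -0.018, 0.045, 0, 0.01, 0.108, -0.03, 0.07, 0, 0.01, 0.144, -0.042, 0.1, 0, 0.01, 0.18, -0.055, 0.13, 0, 0.01, 0.21, -0.068, 0.16, 0, 0.01, 0.23, -0.078, 0.18, 0, 0.01, 0.24, -0.082, 0.192, 0, 0.01, 0.24, -0.082, 0.192, 0, 0.01, 0.24, -0.082, 0.192, 0]'

```text
clock: 21.55
position: [0.5725, 0.1523, 0.0978]
ee_rot: [0.716, 0.666, 0.09, 0.189]
ft_force: [0.3, -0.4, -3.2]
grip_width: 0.145
```

```bash
python3 - <<'E'
from h import *
from workcell import manip
o,M=st()
for n in ["scene","side"]:
    c=manip.calibration(n); p,d=manip.camera(n); f=f"{n}6.npz"
    np.savez(f,p=p,d=d,m=c["mtx"],w=c["world_to_cam"]); cv2.imwrite(f"pics/{n}6.png",p[:,:,::-1])
    try:
        s,q=plate(f,o,M); nrm=M@np.array([s[0],s[1],-1]); print(nrm/np.linalg.norm(nrm), "lowest",(o["position"]+q@M.T)[:,2].min())
    except Exception as e: print(e)
E
```

```text
t 21.55 pos [0.5725 0.1523 0.0978] x [ 0.096  0.988 -0.123] y [ 0.92  -0.041  0.389] z [ 0.38  -0.151 -0.913]
j [ 0.03   0.289 -0.603  1.971  0.723  0.793 -1.089] v 0.024 F [ 0.3 -0.4 -3.2] T [ 0.3   0.79 -0.03] g 0.145
scene6.npz 1236 z=ax+by+c (tool) [-0.0632  0.0257  0.0335] rms 0.0013 ext [-0.075 -0.092  0.025] [0.075 0.095 0.042]
  rect mm [[-75.19999694824219, 93.9000015258789], [-73.5, -92.69999694824219], [75.5, -91.30000305175781], [73.69999694824219, 95.30000305175781]]
[-0.36116341  0.0870644   0.9284292 ] lowest 0.030255019102036054
side6.npz 2264 z=ax+by+c (tool) [-0.0628  0.0254  0.0337] rms 0.0012 ext [-0.072 -0.092  0.026] [0.077 0.089 0.041]
  rect mm [[-71.9000015258789, 88.0], [-70.5, -92.30000305175781], [77.30000305175781, -91.19999694824219], [75.9000015258789, 89.19999694824219]]
[-0.36140038  0.08752614  0.92829356] lowest 0.030501466740928768
```

View pics/side6.png

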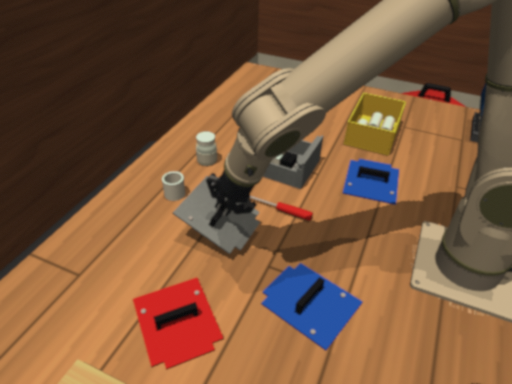

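jog_arm --steps '[0.01, 0.001, -0.002, 0.005, 0, 0.01, 0.001, -0.004, 0.01, 0, 0.01, 0.002, -0.006, 0.015, 0, 0.01, 0.003, -0.009, 0.02, 0, 0.01, 0.003, -0.01, 0.024, 0, 0.01, 0.004, -0.011, 0.026, 0, 0.01, 0.004, -0.012, 0.028, 0, 0.01, 0.004, -0.012, 0.029, 0, 0.01, 0.004, -0.013, 0.03, 0, 0.01, 0.004, -0.013, 0.03, 0]' --grip_force 20

```text
clock: 22.65
position: [0.575, 0.152, 0.0671]
ee_rot: [0.716, 0.665, 0.091, 0.191]
ft_force: [1.3, -3.8, 11.1]
grip_width: 0.143
```

```bash
python3 - <<'E'
from h import *
o,M=st()
E
```

```text
t 22.65 pos [0.575  0.152  0.0671] x [ 0.098  0.988 -0.123] y [ 0.918 -0.042  0.395] z [ 0.384 -0.152 -0.911]
j [ 1.000e-03  3.390e-01 -5.750e-01  1.990e+00  8.010e-01  7.490e-01
 -1.168e+00] v 0.004 F [ 1.3 -3.8 11.1] T [-0.52  0.14 -0.09] g 0.143
```

jog_arm --steps '[0.016, 0, -0.001, 0.002, 0, 0.018, 0.001, -0.002, 0.005, 0, 0.02, 0.001, -0.004, 0.01, 0, 0.022, 0.002, -0.006, 0.015, 0, 0.024, 0.003, -0.008, 0.02, 0, 0.026, 0.003, -0.01, 0.023, 0, 0.028, 0.004, -0.011, 0.026, 0, 0.03, 0.004, -0.011, 0.026, 0, 0.03, 0.004, -0.011, 0.026, 0, 0.03, 0.004, -0.011, 0.026, 0]'

```text
clock: 23.65
position: [0.5749, 0.1535, 0.0377]
ee_rot: [0.716, 0.666, 0.092, 0.19]
ft_force: [5.6, 0.0, 6.3]
grip_width: 0.349
```

```bash
python3 - <<'E'
from h import *
from workcell import manip
o,M=st()
for n in ["scene","side"]:
    c=manip.calibration(n); p,d=manip.camera(n); f=f"{n}7.npz"
    np.savez(f,p=p,d=d,m=c["mtx"],w=c["world_to_cam"]); cv2.imwrite(f"pics/{n}7.png",cv2.resize(p[170:270,150:310],None,fx=4.5,fy=4.5)[:,:,::-1])
E
```

```text
t 23.65 pos [0.5749 0.1535 0.0377] x [ 0.096  0.988 -0.122] y [ 0.918 -0.041  0.394] z [ 0.384 -0.15  -0.911]
j [-0.028  0.388 -0.548  2.004  0.871  0.711 -1.24 ] v 0.002 F [5.6 0.  6.3] T [ 0.03 -1.25  0.16] g 0.349
```

View pics/side7.png

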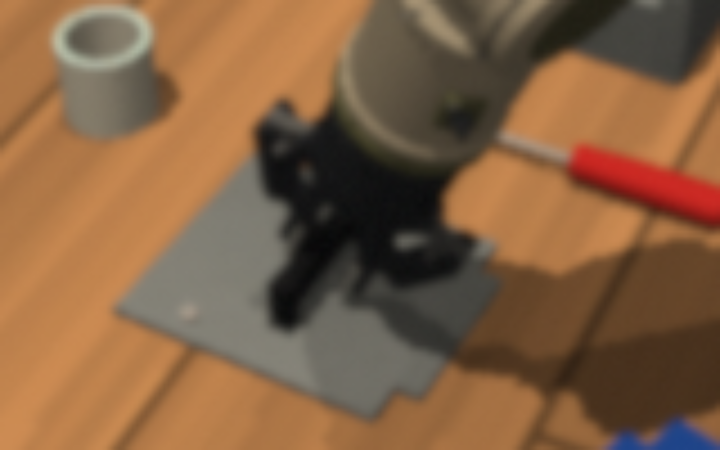

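View pics/scene7.png

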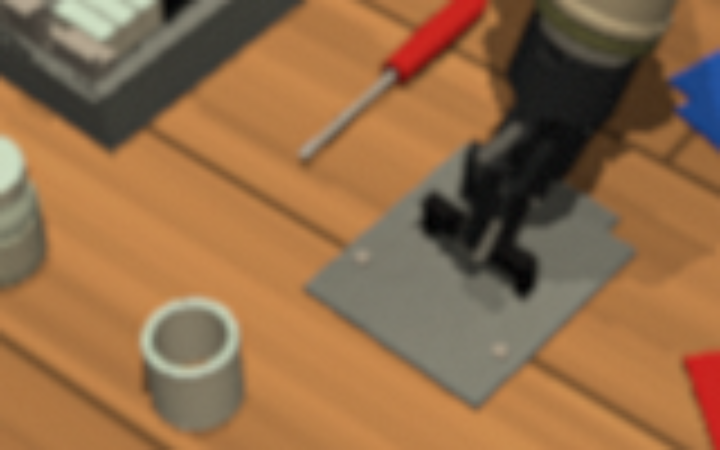

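```bash
python3 - <<'E'
from h import *
for n in ["scene7.npz","side7.npz"]:
    p,W=cloud(n); sat=p.max(2).astype(int)-p.min(2)
    m=(sat<25)&(p.max(2)>50)&(abs(W[...,0]-.574)<.13)&(abs(W[...,1]-.155)<.11)&(W[...,2]>0.0)&(W[...,2]<.02)
    m=cv2.morphologyEx(m.astype(np.uint8),cv2.MORPH_OPEN,np.ones((3,3)))
    k,l,s,_=cv2.connectedComponentsWithStats(m); i=1+s[1:,4].argmax(); q=W[l==i]
    A=np.c_[q[:,:2],np.ones(len(q))]; print(n,len(q),np.linalg.lstsq(A,q[:,2],rcond=None)[0])
    print(cv2.minAreaRect((q[:,:2]*1000).astype(np.float32)))
    # edges at catch end and both sides: ray to z=.005
    v,u=np.nonzero(l==i); P=np.array([ray(n,a,b,.005) for a,b in zip(u,v)])[:,:2]
    print(cv2.minAreaRect((P*1000).astype(np.float32)))
E
```

```text
scene7.npz 1518 [0.00154624 0.00305517 0.00400039]
((585.5091552734375, 146.92831420898438), (148.8286590576172, 182.20425415039062), 87.56572723388672)
((584.2339477539062, 147.8639373779297), (146.22486877441406, 179.56903076171875), 86.59285736083984)
side7.npz 1882 [0.00056349 0.00557204 0.00321896]
((582.9549560546875, 150.735595703125), (145.79737854003906, 181.86666870117188), 87.4603042602539)
((581.7825317382812, 150.8702850341797), (145.32720947265625, 181.09423828125), 87.21479797363281)
```

jog_arm --steps '[0.034, 0, 0.004, 0, 0, 0.034, 0, 0.005, 0.002, 0, 0.034, 0, 0.005, 0.003, 0, 0.01, 0, 0.005, 0.003, 0, 0.01, 0, 0.005, 0.003, 0, 0.01, 0, 0.005, 0.003, 0, 0.01, 0, 0.005, 0.003, 0, 0.01, 0, 0.009, -0.006, 0, 0.01, -0.001, 0.013, -0.015, 0, 0.01, -0.003, 0.017, -0.025, 0]' --grip_force 60

```text
clock: 24.75
position: [0.5775, 0.1529, 0.0659]
ee_rot: [0.716, 0.666, 0.089, 0.188]
ft_force: [-0.0, 0.4, -4.1]
grip_width: 0.182
```

```bash
python3 - <<'E'
from h import *
o,M=st()
E
```

```text
t 24.75 pos [0.5775 0.1529 0.0659] x [ 0.096  0.988 -0.124] y [ 0.921 -0.041  0.388] z [ 0.378 -0.151 -0.913]
j [ 0.003  0.349 -0.576  1.979  0.797  0.755 -1.158] v 0.27 F [-0.   0.4 -4.1] T [0.35 0.66 0.01] g 0.182
```

jog_arm --steps '[0.01, -0.001, 0.004, -0.009, 0, 0.01, -0.002, 0.008, -0.018, 0, 0.01, -0.004, 0.012, -0.027, 0, 0.01, -0.006, 0.018, -0.041, 0, 0.01, -0.007, 0.023, -0.055, 0, 0.01, -0.009, 0.028, -0.068, 0, 0.01, -0.01, 0.032, -0.08, 0, 0.01, -0.012, 0.037, -0.09, 0, 0.01, -0.012, 0.038, -0.091, 0, 0.01, -0.012, 0.038, -0.091, 0]'

```text
clock: 25.75
position: [0.5779, 0.153, 0.1655]
ee_rot: [0.716, 0.666, 0.09, 0.189]
ft_force: [-0.1, 0.2, -5.3]
grip_width: 0.187
```

```bash
cat >> h.py <<'E'
def cov(k):
    from workcell import manip
    o,M=st()
    for n in ["scene","side"]:
        c=manip.calibration(n); p,d=manip.camera(n); f=f"{n}{k}.npz"
        np.savez(f,p=p,d=d,m=c["mtx"],w=c["world_to_cam"]); cv2.imwrite(f"pics/{n}{k}.png",p[:,:,::-1])
        try:
            s,q=plate(f,o,M); nrm=M@np.array([s[0],s[1],-1]); nrm/=np.linalg.norm(nrm); print("  normal",np.round(nrm,3))
        except Exception as e: print(e)
    return o,M
E
python3 -c "
from h import *
cov(8)"
```

```text
t 25.75 pos [0.5779 0.153  0.1655] x [ 0.097  0.988 -0.123] y [ 0.92  -0.041  0.39 ] z [ 0.38  -0.151 -0.912]
j [ 0.077  0.206 -0.641  1.901  0.597  0.894 -0.949] v 0.018 F [-0.1  0.2 -5.3] T [ 0.31  0.82 -0.01] g 0.187
scene8.npz 926 z=ax+by+c (tool) [-0.1303  0.357   0.0335] rms 0.0015 ext [-0.075 -0.064  0.012] [0.078 0.075 0.05 ]
  rect mm [[-99.4000015258789, 27.5], [-67.9000015258789, -81.69999694824219], [107.19999694824219, -31.200000762939453], [75.5999984741211, 78.0999984741211]]
  normal [-0.06   0.007  0.998]
side8.npz 1267 z=ax+by+c (tool) [-0.1302  0.3624  0.035 ] rms 0.0011 ext [-0.074 -0.082  0.012] [0.079 0.069 0.05 ]
  rect mm [[-103.5999984741211, 5.099999904632568], [-66.5, -93.9000015258789], [112.5, -26.799999237060547], [75.4000015258789, 72.19999694824219]]
  normal [-0.056  0.007  0.998]
```

View pics/scene8.png

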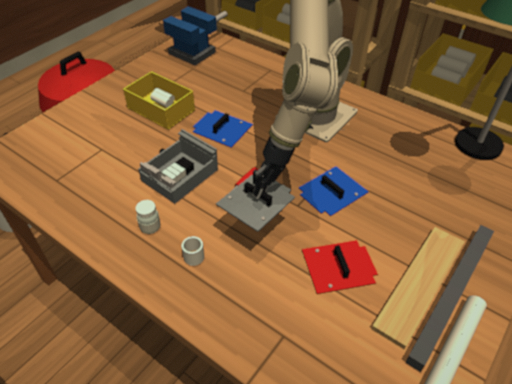

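The roll is now right (0.007), but the bar is wedged diagonally between the pads, so the pitch is only 0.058. It is one-sided: it only slides easily toward flush. I'll try a light grip with short fore-and-aft shakes in free air.

jog_arm --steps '[0.01, 0.003, 0.028, 0.011, 0, 0.01, 0, 0, 0, 0, 0.01, 0.003, 0.028, 0.011, 0, 0.01, 0, 0, 0, 0, 0.01, 0.003, 0.028, 0.011, 0, 0.01, 0, 0, 0, 0, 0.01, 0.003, 0.028, 0.011, 0, 0.01, 0, 0, 0, 0, 0.01, 0, 0, 0, 0, 0.01, 0, 0, 0, 0]' --grip_force 20

```text
clock: 26.85
position: [0.5772, 0.1532, 0.1645]
ee_rot: [0.716, 0.666, 0.089, 0.189]
ft_force: [-0.6, -0.2, -4.1]
grip_width: 0.158
```

```bash
python3 -c "
from h import *
cov(9)"
```

```text
t 26.85 pos [0.5772 0.1532 0.1645] x [ 0.096  0.988 -0.124] y [ 0.92  -0.04   0.389] z [ 0.379 -0.151 -0.913]
j [ 0.083  0.208 -0.649  1.901  0.599  0.895 -0.951] v 0.023 F [-0.6 -0.2 -4.1] T [0.29 0.77 0.01] g 0.158
scene9.npz 1209 z=ax+by+c (tool) [-1.533e-01 -1.000e-04  3.740e-02] rms 0.0011 ext [-0.075 -0.093  0.024] [0.076 0.096 0.05 ]
  rect mm [[-75.19999694824219, -91.5], [74.4000015258789, -93.4000015258789], [76.80000305175781, 94.69999694824219], [-72.80000305175781, 96.5999984741211]]
  normal [-0.389 -0.     0.921]
side9.npz 2549 z=ax+by+c (tool) [-0.1527  0.0002  0.038 ] rms 0.0012 ext [-0.069 -0.091  0.024] [0.078 0.093 0.05 ]
  rect mm [[-69.9000015258789, -90.0], [77.5999984741211, -91.9000015258789], [79.9000015258789, 92.30000305175781], [-67.5, 94.19999694824219]]
  normal [-0.389  0.001  0.921]
```

Shaking worked: the cover is now flush in the grip, pitch 0.40, roll 0.00. Next I refine the box pose before insertion.

```bash
python3 - <<'E'
from h import *
for n,roi in [("scene0.npz",(130,125,100,80)),("side0.npz",(230,115,100,80)),("scene9.npz",(130,125,100,80))]:
    p,W=cloud(n); x,y,w,h=roi
    A=W[y:y+h,x:x+w].reshape(-1,3)
    c=np.array([.553,-.190]); ya=-.044
    e=np.array([np.cos(ya),np.sin(ya)]); f=np.array([-e[1],e[0]])
    L=np.c_[(A[:,:2]-c)@e,(A[:,:2]-c)@f,A[:,2]]*1000
    # side wall tops
    for nm,m in [("wall +y",(abs(L[:,2]-58)<2.5)&(L[:,1]>60)&(abs(L[:,0])<75)),("wall -y",(abs(L[:,2]-58)<2.5)&(L[:,1]<-60)&(L[:,1]>-95)&(abs(L[:,0])<75))]:
        q=L[m]; 
        if len(q)>5: s=np.polyfit(q[:,0],q[:,1],1); print(n,nm,len(q),"slope",s[0].round(4),"y at0",s[1].round(1),q[:,1].min().round(1),q[:,1].max().round(1),"z",q[:,2].mean().round(1))
    for nm,m in [("ledge top",(abs(L[:,2]-88)<2)&(L[:,0]<-70)&(L[:,0]>-110)),("wall94",(abs(L[:,2]-94)<2)&(L[:,0]<-70)&(L[:,0]>-115))]:
        q=L[m]
        if len(q)>5: s=np.polyfit(q[:,1],q[:,0],1); print(n,nm,len(q),"slope",s[0].round(4),"x at0",s[1].round(1),np.percentile(q[:,0],[2,50,98]).round(1),"y",q[:,1].min().round(1),q[:,1].max().round(1),"z",q[:,2].mean().round(1))
    q=L[(L[:,0]>70)&(L[:,0]<110)&(abs(L[:,1])<80)&(L[:,2]>62)]
    for lo in range(62,112,4):
        r=q[(q[:,2]>=lo)&(q[:,2]<lo+4)]
        if len(r): print("   z",lo,len(r),"x",r[:,0].min().round(1),r[:,0].max().round(1),"y",r[:,1].min().round(1),r[:,1].max().round(1))
E
```

```text
scene0.npz wall +y 62 slope 0.0044 y at0 73.9 69.0 79.8 z 57.8
scene0.npz wall -y 55 slope 0.002 y at0 -79.9 -86.1 -75.4 z 57.9
scene0.npz ledge top 121 slope -0.0123 x at0 -87.3 [-96.4 -88.  -77.8] y -84.5 78.4 z 88.2
scene0.npz wall94 57 slope -0.0075 x at0 -95.0 [-100.5  -95.5  -79.7] y -84.4 78.5 z 93.8
   z 62 28 x 73.4 100.6 y -73.0 78.4
   z 66 31 x 78.3 101.8 y -68.3 67.9
   z 70 42 x 77.0 102.3 y -77.1 68.1
   z 74 52 x 78.9 102.9 y -73.5 68.5
   z 78 32 x 83.1 102.5 y -74.3 67.4
   z 82 39 x 89.1 101.3 y -73.6 69.7
   z 86 19 x 95.0 102.5 y -66.9 61.3
   z 90 5 x 89.8 99.9 y 12.9 47.2
   z 94 6 x 90.5 106.0 y -15.4 15.4
   z 98 22 x 92.1 108.7 y -22.7 15.9
   z 102 27 x 92.1 109.1 y -20.1 15.2
   z 106 2 x 97.5 109.4 y -9.2 -8.7
side0.npz wall +y 83 slope 0.0015 y at0 76.8 70.7 82.2 z 57.4
side0.npz wall -y 60 slope 0.0024 y at0 -77.3 -83.8 -71.3 z 57.1
side0.npz ledge top 121 slope -0.0079 x at0 -88.2 [-100.6  -86.9  -80.7] y -80.4 79.3 z 87.6
side0.npz wall94 55 slope -0.0032 x at0 -97.7 [-101.2  -97.9  -94.4] y -78.9 81.7 z 93.7
   z 62 65 x 76.1 98.0 y -67.1 71.9
   z 6
[... 402 characters left out ...]
 67.9 79.2 z 57.9
scene9.npz wall -y 58 slope -0.0042 y at0 -80.0 -85.4 -73.1 z 57.8
scene9.npz ledge top 121 slope 0.0051 x at0 -88.1 [-98.9 -88.4 -78.6] y -84.8 76.2 z 87.9
scene9.npz wall94 58 slope 0.0006 x at0 -95.5 [-100.1  -95.6  -83.5] y -83.1 76.5 z 93.8
   z 62 31 x 77.4 100.3 y -71.9 67.5
   z 66 39 x 78.1 104.3 y -72.8 67.3
   z 70 35 x 75.9 102.0 y -72.1 69.4
   z 74 45 x 79.7 102.1 y -74.3 66.7
   z 78 31 x 81.9 102.5 y -71.6 67.3
   z 82 45 x 88.1 102.2 y -74.8 66.7
   z 86 20 x 88.4 100.6 y -70.0 66.2
   z 90 3 x 96.1 98.1 y 9.8 15.9
   z 94 5 x 92.6 105.7 y -6.3 15.4
   z 98 33 x 91.4 108.6 y -24.0 15.7
   z 102 17 x 91.7 107.4 y -19.1 11.2
   z 106 1 x 98.5 98.5 y 10.3 10.3
```

jog_arm --steps '[0.01, -0.02, 0.012, -0.025, 0, 0.01, -0.055, 0.012, -0.025, 0, 0.01, -0.09, 0.012, -0.02, 0.01, 0.01, -0.13, 0.01, -0.015, 0.01, 0.01, -0.17, 0.009, -0.01, 0.01, 0.01, -0.21, 0.008, -0.005, 0.01, 0.01, -0.25, 0.006, 0, 0.01, 0.01, -0.29, 0.004, 0.01, 0.01, 0.01, -0.32, 0.003, 0.015, 0.01, 0.01, -0.342, 0.002, 0.02, 0.01]' --grip_force 40

```text
clock: 27.95
position: [0.5536, -0.1908, 0.1902]
ee_rot: [0.72, 0.662, 0.09, 0.189]
ft_force: [-0.1, 0.3, -3.8]
grip_width: 0.149
```

```bash
python3 -c "
from h import *
st()"
```

```text
t 27.95 pos [ 0.5536 -0.1908  0.1902] x [ 0.108  0.987 -0.12 ] y [ 0.919 -0.053  0.391] z [ 0.38  -0.153 -0.912]
j [ 0.563  0.044 -0.352  1.991  0.131  0.697  0.047] v 0.59 F [-0.1  0.3 -3.8] T [0.38 0.84 0.06] g 0.149
```

```bash
python3 -c "
from h import *
o,M=cov(10)
for n,r in [('scene10',(120,90,130,120)),('side10',(220,80,130,120))]:
    p=load(n+'.npz')[0]; x,y,w,h=r
    cv2.imwrite('pics/'+n+'c.png',cv2.resize(p[y:y+h,x:x+w],None,fx=5,fy=5,interpolation=cv2.INTER_CUBIC)[:,:,::-1])
"
```

```text
t 27.95 pos [ 0.5536 -0.1908  0.1902] x [ 0.108  0.987 -0.12 ] y [ 0.919 -0.053  0.391] z [ 0.38  -0.153 -0.912]
j [ 0.563  0.044 -0.352  1.991  0.131  0.697  0.047] v 0.59 F [-0.1  0.3 -3.8] T [0.38 0.84 0.06] g 0.149
scene10.npz 865 z=ax+by+c (tool) [-0.1499  0.0014  0.0375] rms 0.0012 ext [-0.072 -0.092  0.024] [0.078 0.095 0.05 ]
  rect mm [[-72.19999694824219, 94.0], [-70.19999694824219, -92.4000015258789], [79.69999694824219, -90.80000305175781], [77.69999694824219, 95.5999984741211]]
  normal [-0.39   0.005  0.921]
side10.npz 1437 z=ax+by+c (tool) [-0.1506  0.0017  0.0386] rms 0.0012 ext [-0.074 -0.093  0.025] [0.076 0.088 0.05 ]
  rect mm [[-74.4000015258789, 87.5999984741211], [-73.5999984741211, -93.0], [76.5, -92.30000305175781], [75.69999694824219, 88.30000305175781]]
  normal [-0.39   0.004  0.921]
```

View pics/side10c.png

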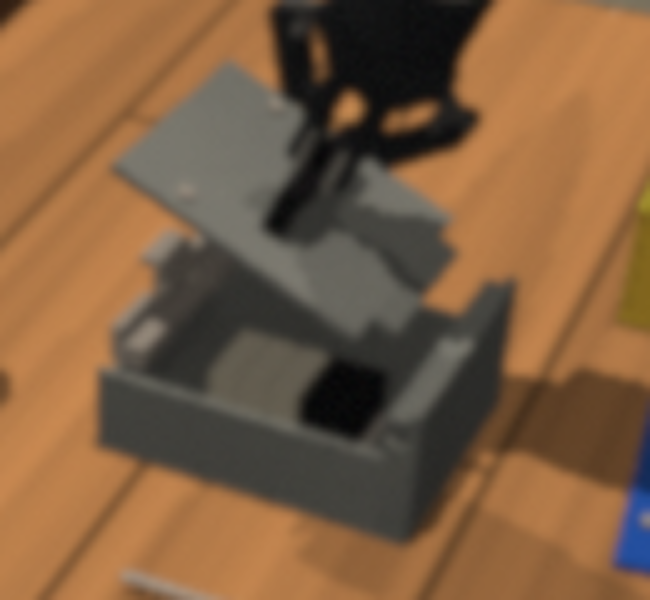

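View pics/scene10c.png

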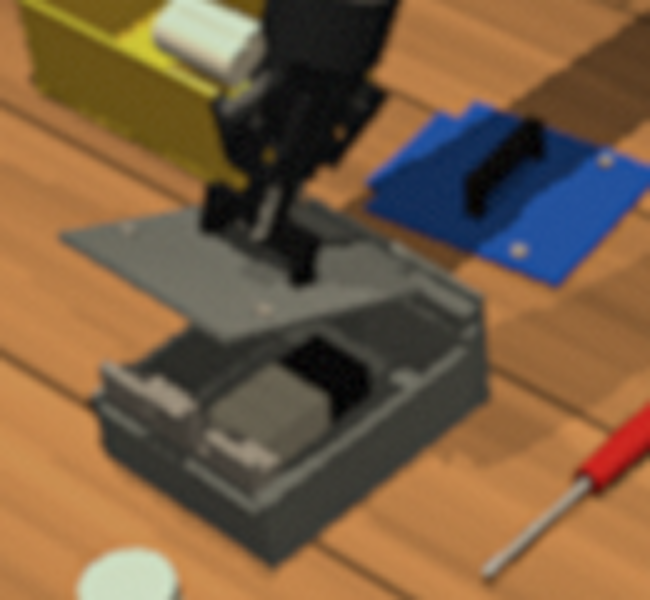

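Lip tip is about 13 mm before the slot edge and 45 mm above the floor, level within noise. Now I lower it and make the first shallow entry with a light grip.

jog_arm --steps '[0.01, 0.001, -0.004, 0.009, -0.006, 0.01, 0.002, -0.008, 0.018, -0.012, 0.01, 0.004, -0.012, 0.027, -0.012, 0.01, 0.005, -0.015, 0.035, -0.012, 0.01, 0.005, -0.0165, 0.0385, -0.012, 0.01, 0.005, -0.0165, 0.0385, -0.012, 0.01, 0.0045, -0.021, 0.0366, -0.012, 0.01, 0.004, -0.027, 0.034, -0.012, 0.01, 0.0037, -0.033, 0.0316, -0.012, 0.01, 0.0037, -0.033, 0.0316, -0.012]' --grip_force 25

```text
clock: 29.05
position: [0.5352, -0.1874, 0.148]
ee_rot: [0.715, 0.667, 0.089, 0.189]
ft_force: [0.9, -0.2, -3.5]
grip_width: 0.149
```

```bash
python3 -c "
from h import *
o,M=cov(11)
for n,r in [('scene11',(120,90,130,120)),('side11',(220,80,130,120))]:
    p=load(n+'.npz')[0]; x,y,w,h=r
    cv2.imwrite('pics/'+n+'c.png',cv2.resize(p[y:y+h,x:x+w],None,fx=5,fy=5,interpolation=cv2.INTER_CUBIC)[:,:,::-1])
"
```

```text
t 29.05 pos [ 0.5352 -0.1874  0.148 ] x [ 0.095  0.988 -0.125] y [ 0.92 -0.04  0.39] z [ 0.38  -0.152 -0.913]
j [ 0.566  0.056 -0.354  2.078  0.153  0.6    0.038] v 0.022 F [ 0.9 -0.2 -3.5] T [ 0.29  0.84 -0.01] g 0.149
scene11.npz 904 z=ax+by+c (tool) [-0.1511  0.0065  0.0373] rms 0.0015 ext [-0.071 -0.098  0.021] [0.08  0.095 0.05 ]
  rect mm [[-72.0999984741211, 92.80000305175781], [-69.19999694824219, -100.5], [80.5, -98.30000305175781], [77.5999984741211, 95.0]]
  normal [-0.384  0.002  0.923]
side11.npz 1434 z=ax+by+c (tool) [-0.1514 -0.0008  0.0386] rms 0.0013 ext [-0.068 -0.107  0.024] [0.081 0.089 0.05 ]
  rect mm [[-69.4000015258789, 88.5999984741211], [-67.9000015258789, -108.0], [81.0999984741211, -106.80000305175781], [79.69999694824219, 89.69999694824219]]
  normal [-0.39   0.002  0.921]
```

View pics/side11c.png

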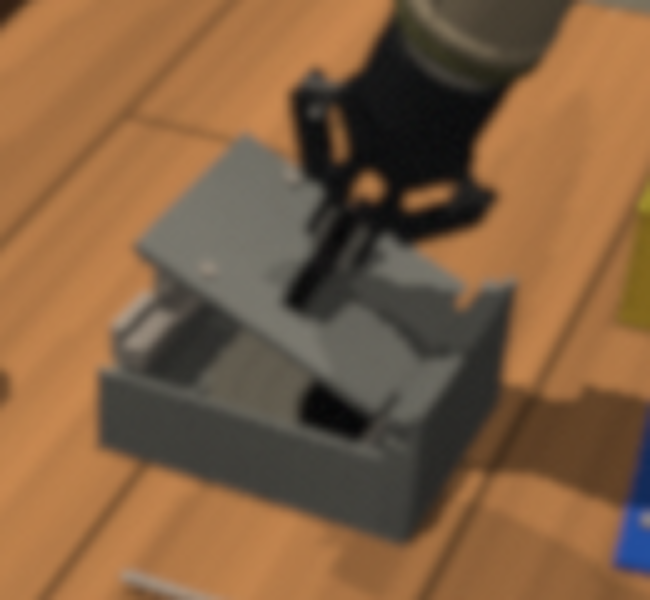

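View pics/scene11c.png

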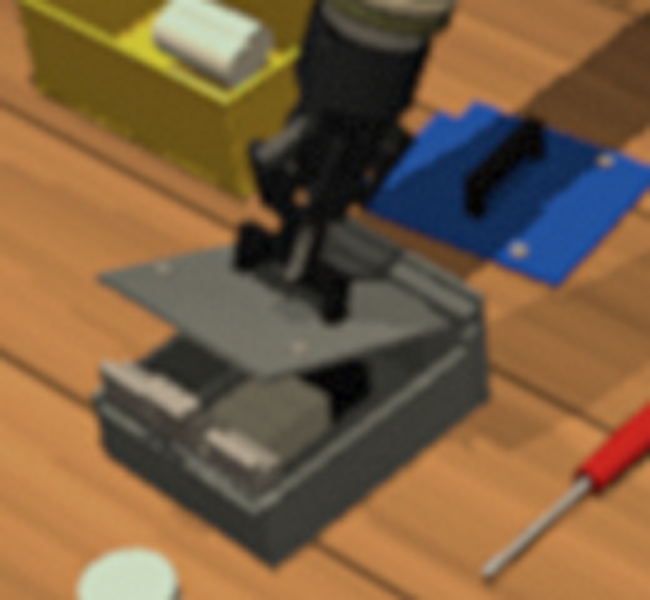

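jog_arm --steps '[0.01, 0, -0.0008, 0.0018, 0, 0.01, 0, -0.0008, 0.0018, 0, 0.01, 0, -0.002, 0.0013, 0, 0.01, 0, -0.003, 0.0009, 0, 0.01, 0, -0.0045, 0.0003, 0, 0.01, 0, -0.0055, -0.0001, 0, 0.01, 0, -0.0063, -0.0005, 0, 0.01, 0, -0.0063, -0.0005, 0, 0.01, 0, -0.0063, -0.0005, 0, 0.01, 0, -0.0063, -0.0005, 0]' --grip_force 20

```text
clock: 30.15
position: [0.5303, -0.1868, 0.1459]
ee_rot: [0.715, 0.667, 0.089, 0.189]
ft_force: [-0.4, -0.5, -3.2]
grip_width: 0.145
```

```bash
python3 -c "
from h import *
st()"
```

```text
t 30.15 pos [ 0.5303 -0.1868  0.1459] x [ 0.095  0.988 -0.124] y [ 0.92  -0.039  0.39 ] z [ 0.38  -0.151 -0.913]
j [ 0.569  0.048 -0.354  2.091  0.146  0.593  0.045] v 0.002 F [-0.4 -0.5 -3.2] T [ 0.31  0.85 -0.07] g 0.145
```

jog_arm --steps '[0.01, 0, -0.0004, 0.0009, 0, 0.01, 0, -0.0008, 0.0018, 0, 0.01, 0, -0.0008, 0.0018, 0, 0.01, 0, -0.0017, 0.0014, 0, 0.01, 0, -0.0026, 0.001, 0, 0.01, 0, -0.0035, 0.0007, 0, 0.01, 0, -0.0035, 0.0007, 0, 0.01, 0, -0.0035, 0.0007, 0, 0.01, 0, -0.0035, 0.0007, 0, 0.01, 0, -0.0035, 0.0007, 0]'

```text
clock: 31.15
position: [0.5284, -0.187, 0.145]
ee_rot: [0.715, 0.667, 0.09, 0.19]
ft_force: [4.7, 0.1, -0.8]
grip_width: 0.146
```

```bash
python3 -c "
from h import *
st()"
```

```text
t 31.15 pos [ 0.5284 -0.187   0.145 ] x [ 0.095  0.988 -0.125] y [ 0.919 -0.039  0.392] z [ 0.383 -0.152 -0.911]
j [ 0.571  0.044 -0.353  2.098  0.144  0.587  0.048] v 0.002 F [ 4.7  0.1 -0.8] T [-0.1  -0.48  0.06] g 0.146
```

The lip is on the floor and the back of the slot (about 5 N, est. depth 12–14 mm). Next I swing it down in an arc about the lip with the light grip.

jog_arm --steps '[0.01, 0, 0.0003, 0.0012, 0, 0.01, 0.0004, 0.0006, 0.0024, 0, 0.01, 0.0006, 0.0009, 0.0036, 0, 0.01, 0.0008, 0.0012, 0.0048, 0, 0.01, 0.001, 0.0015, 0.006, 0, 0.01, 0.0012, 0.0018, 0.0072, 0, 0.01, 0.0014, 0.002, 0.0085, 0, 0.01, 0.0016, 0.0022, 0.01, 0, 0.01, 0.0018, 0.0024, 0.011, 0, 0.01, 0.0018, 0.0024, 0.011, 0]'

```text
clock: 32.15
position: [0.5349, -0.1869, 0.1358]
ee_rot: [0.715, 0.667, 0.09, 0.19]
ft_force: [1.6, 1.5, 10.6]
grip_width: 0.148
```

```bash
python3 -c "
from h import *
o,M=cov(12)
for n,r in [('scene12',(120,90,130,120)),('side12',(220,80,130,120))]:
    p=load(n+'.npz')[0]; x,y,w,h=r
    cv2.imwrite('pics/'+n+'c.png',cv2.resize(p[y:y+h,x:x+w],None,fx=5,fy=5,interpolation=cv2.INTER_CUBIC)[:,:,::-1])
"
```

```text
t 32.15 pos [ 0.5349 -0.1869  0.1358] x [ 0.094  0.988 -0.125] y [ 0.919 -0.038  0.392] z [ 0.382 -0.152 -0.912]
j [ 0.563  0.071 -0.353  2.093  0.17   0.569  0.022] v 0.003 F [ 1.6  1.5 10.6] T [0.02 0.28 0.1 ] g 0.148
scene12.npz 910 z=ax+by+c (tool) [-0.1335  0.1106  0.0371] rms 0.0015 ext [-0.072 -0.095  0.015] [0.08  0.092 0.05 ]
  rect mm [[-72.9000015258789, 91.9000015258789], [-72.0, -95.5], [80.4000015258789, -94.69999694824219], [79.5, 92.5999984741211]]
  normal [-0.289  0.016  0.957]
side12.npz 1287 z=ax+by+c (tool) [-0.1346  0.1101  0.038 ] rms 0.0014 ext [-0.072 -0.102  0.016] [0.082 0.088 0.05 ]
  rect mm [[-73.5999984741211, 86.69999694824219], [-70.69999694824219, -102.4000015258789], [82.0, -100.0999984741211], [79.0, 89.0999984741211]]
  normal [-0.289  0.014  0.957]
```

View pics/side12c.png

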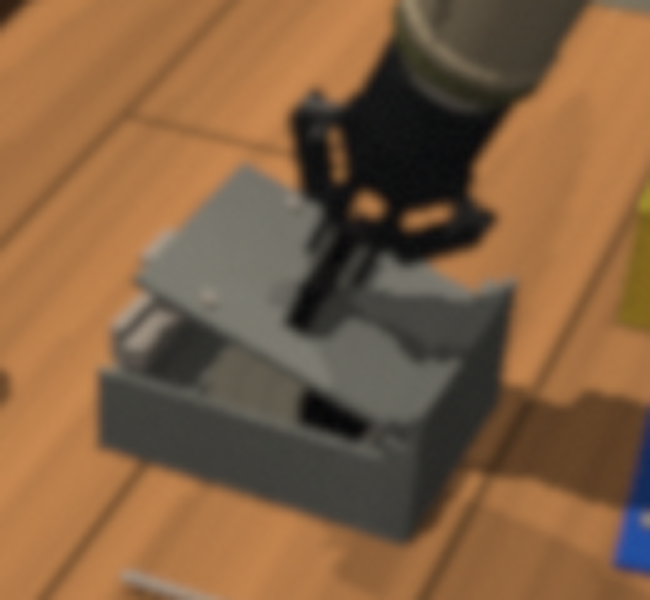

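jog_arm --steps '[0.012, 0.0002, 0.0002, 0.0012, 0, 0.013, 0.0004, 0.0004, 0.0025, 0, 0.014, 0.0006, 0.0006, 0.0037, 0, 0.015, 0.0008, 0.0008, 0.005, 0, 0.016, 0.001, 0.001, 0.0062, 0, 0.017, 0.0013, 0.0011, 0.0074, 0, 0.018, 0.0016, 0.0012, 0.009, 0, 0.02, 0.002, 0.0014, 0.011, 0, 0.022, 0.002, 0.0014, 0.0123, 0, 0.024, 0.002, 0.0014, 0.0123, 0]'

```text
clock: 33.25
position: [0.539, -0.1867, 0.1226]
ee_rot: [0.716, 0.667, 0.089, 0.188]
ft_force: [-0.4, -0.3, -0.1]
grip_width: 0.283
```

```bash
python3 -c "
from h import *
o,M=cov(13)
for n,r in [('scene13',(120,90,130,120)),('side13',(220,80,130,120))]:
    p=load(n+'.npz')[0]; x,y,w,h=r
    cv2.imwrite('pics/'+n+'c.png',cv2.resize(p[y:y+h,x:x+w],None,fx=5,fy=5,interpolation=cv2.INTER_CUBIC)[:,:,::-1])
"
```

```text
t 33.25 pos [ 0.539  -0.1867  0.1226] x [ 0.095  0.988 -0.124] y [ 0.921 -0.04   0.388] z [ 0.378 -0.151 -0.914]
j [ 0.554  0.102 -0.351  2.092  0.198  0.548 -0.006] v 0.005 F [-0.4 -0.3 -0.1] T [0.13 0.41 0.03] g 0.283
scene13.npz 688 z=ax+by+c (tool) [-0.1265  0.285   0.04  ] rms 0.002 ext [-0.078 -0.087  0.012] [0.079 0.074 0.05 ]
  rect mm [[-78.0999984741211, -80.69999694824219], [71.0999984741211, -88.30000305175781], [79.4000015258789, 74.0999984741211], [-69.80000305175781, 81.69999694824219]]
  normal [-0.122  0.014  0.992]
side13.npz 921 z=ax+by+c (tool) [-0.129   0.2884  0.041 ] rms 0.0017 ext [-0.071 -0.102  0.012] [0.08  0.067 0.05 ]
  rect mm [[-82.69999694824219, 50.099998474121094], [-66.5, -102.9000015258789], [95.69999694824219, -85.5999984741211], [79.4000015258789, 67.4000015258789]]
  normal [-0.119  0.011  0.993]
```

View pics/side13c.png

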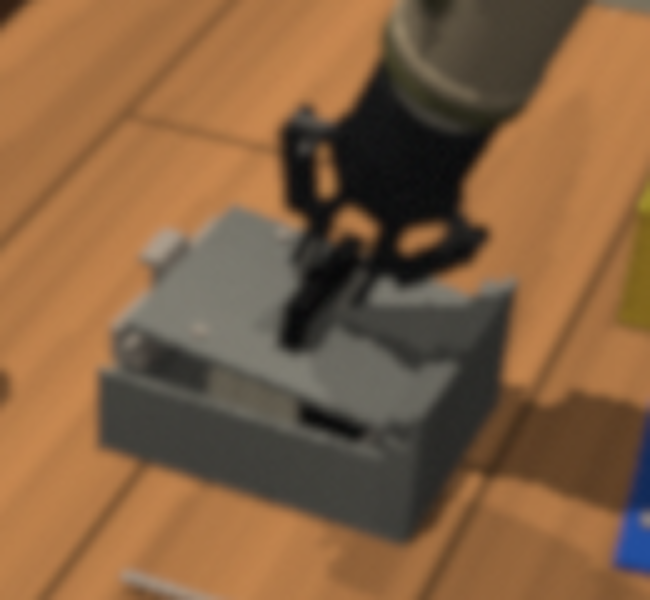

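View pics/scene13c.png

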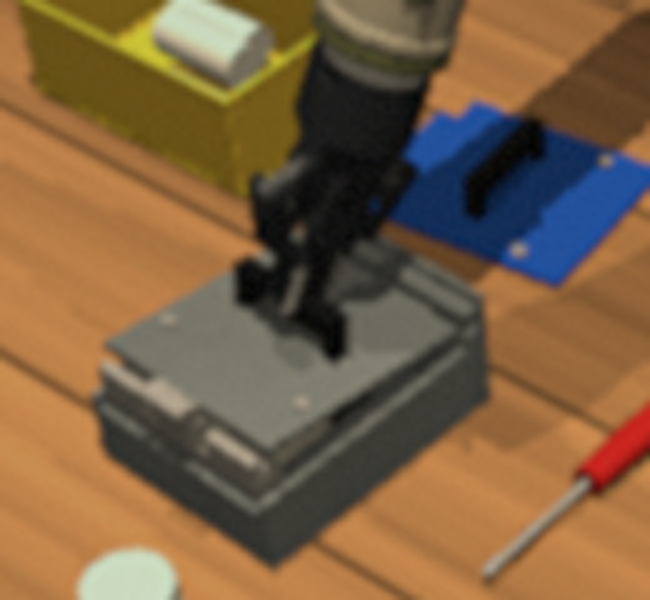

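The cover is hooked and leans on the catch ramp (tilt 0.12, no force on the tool). Now I open, back off along the fingers, and move over the catch end with the fingers shut.

jog_arm --steps '[0.036, 0, 0, 0, 0, 0.036, 0, 0, -0.005, 0, 0.036, 0, 0, -0.03, 0, 0.036, 0, 0, -0.06, 0, 0.036, -0.001, 0.015, -0.065, 0, 0, -0.002, 0.035, -0.055, 0, 0, -0.003, 0.055, -0.042, 0, 0, -0.004, 0.075, -0.03, 0, 0, -0.004, 0.084, -0.021, 0, 0, -0.004, 0.084, -0.021, 0]'

```text
clock: 34.35
position: [0.6095, -0.1905, 0.1754]
ee_rot: [0.715, 0.667, 0.09, 0.188]
ft_force: [-0.2, 0.3, -1.0]
grip_width: -0.004
```

```bash
python3 -c "
from h import *
o,M=cov(14)
for n,r in [('scene14',(120,90,130,120)),('side14',(220,80,130,120))]:
    p=load(n+'.npz')[0]; x,y,w,h=r
    cv2.imwrite('pics/'+n+'c.png',cv2.resize(p[y:y+h,x:x+w],None,fx=5,fy=5,interpolation=cv2.INTER_CUBIC)[:,:,::-1])
"
```

```text
t 34.35 pos [ 0.6095 -0.1905  0.1754] x [ 0.094  0.988 -0.123] y [ 0.92  -0.039  0.389] z [ 0.379 -0.15  -0.913]
j [ 0.528  0.18  -0.365  1.88   0.226  0.69  -0.033] v 0.041 F [-0.2  0.3 -1. ] T [0.13 0.46 0.01] g -0.004
scene14.npz 304 z=ax+by+c (tool) [-0.1214  0.2729  0.0831] rms 0.0016 ext [-0.059 -0.167  0.031] [ 0.078 -0.089  0.05 ]
  rect mm [[-64.19999694824219, -127.30000305175781], [-47.0, -187.39999389648438], [92.69999694824219, -147.3000030517578], [75.5, -87.19999694824219]]
  normal [-0.134  0.019  0.991]
side14.npz 342 z=ax+by+c (tool) [-0.1289  0.2794  0.0853] rms 0.0013 ext [-0.053 -0.16   0.032] [ 0.082 -0.087  0.05 ]
  rect mm [[-57.599998474121094, -144.0], [-36.5, -195.89999389648438], [103.5999984741211, -138.89999389648438], [82.5, -87.0]]
  normal [-0.128  0.011  0.992]
```

View pics/side14c.png

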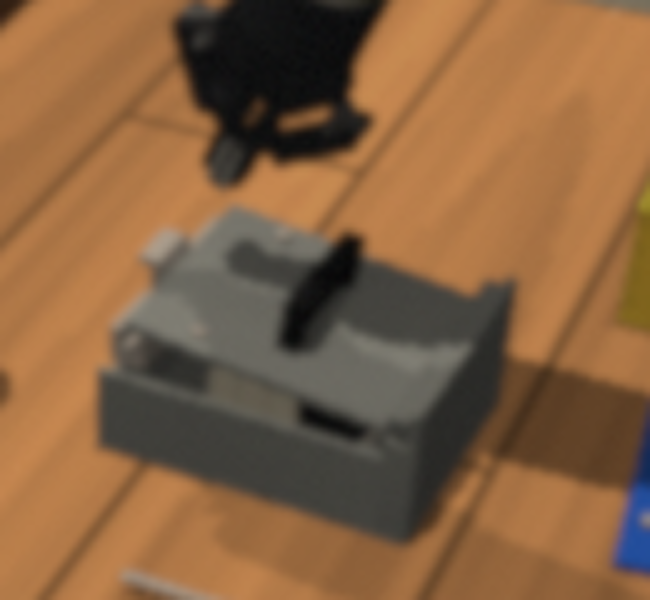

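View pics/scene14c.png

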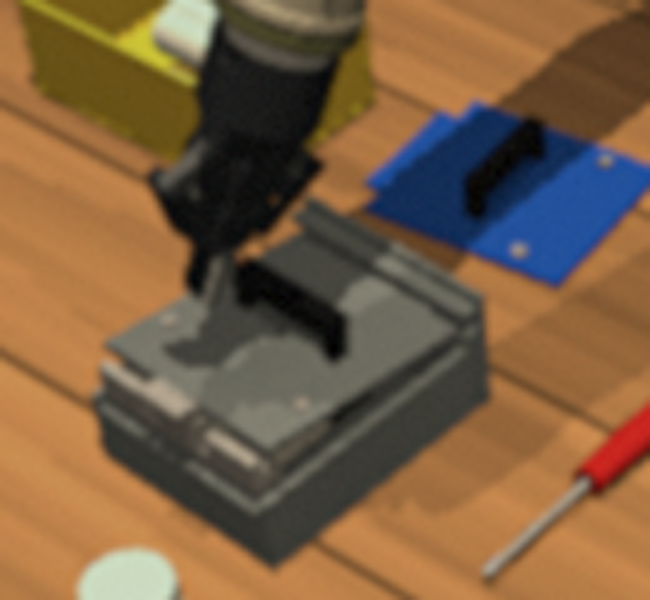

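jog_arm --steps '[0, 0.002, -0.006, 0.014, 0, 0, 0.004, -0.012, 0.028, 0, 0, 0.006, -0.018, 0.042, 0, 0, 0.007, -0.022, 0.052, 0, 0, 0.0073, -0.023, 0.054, 0, 0, 0.0076, -0.024, 0.056, 0, 0, 0.008, -0.0249, 0.0584, 0, 0, 0.008, -0.0257, 0.0603, 0, 0, 0.008, -0.0257, 0.0603, 0, 0, 0.008, -0.0257, 0.0603, 0]'

```text
clock: 35.45
position: [0.6093, -0.191, 0.1104]
ee_rot: [0.715, 0.667, 0.09, 0.189]
ft_force: [0.5, 0.3, 0.7]
grip_width: -0.001
```

```bash
python3 -c "
from h import *
st()"
```

```text
t 35.45 pos [ 0.6093 -0.191   0.1104] x [ 0.095  0.988 -0.124] y [ 0.92  -0.039  0.39 ] z [ 0.381 -0.151 -0.912]
j [ 0.499  0.26  -0.339  1.941  0.311  0.559 -0.113] v 0.002 F [0.5 0.3 0.7] T [0.18 0.23 0.03] g -0.001
```

jog_arm --steps '[0, 0, -0.0004, 0.0009, 0, 0, 0, -0.0008, 0.0018, 0, 0, 0, -0.0012, 0.0027, 0, 0, 0.0004, -0.0016, 0.0037, 0, 0, 0.0006, -0.002, 0.0046, 0, 0, 0.0007, -0.0023, 0.0055, 0, 0, 0.0009, -0.0027, 0.0064, 0, 0, 0.001, -0.0031, 0.0073, 0, 0, 0.001, -0.0031, 0.0073, 0, 0, 0.001, -0.0031, 0.0073, 0]'

```text
clock: 36.45
position: [0.6088, -0.1909, 0.1017]
ee_rot: [0.715, 0.667, 0.089, 0.189]
ft_force: [0.6, -0.7, 0.5]
grip_width: 0.002
```

```bash
python3 -c "
from h import *
st()"
```

```text
t 36.45 pos [ 0.6088 -0.1909  0.1017] x [ 0.095  0.988 -0.124] y [ 0.92  -0.039  0.389] z [ 0.38  -0.151 -0.913]
j [ 0.493  0.271 -0.334  1.947  0.323  0.543 -0.125] v 0.002 F [ 0.6 -0.7  0.5] T [ 0.03  0.15 -0.  ] g 0.002
```

```bash
python3 -c "
from h import *
o,M=cov(15)
for n,r in [('scene15',(120,90,130,120)),('side15',(220,80,130,120))]:
    p=load(n+'.npz')[0]; x,y,w,h=r
    cv2.imwrite('pics/'+n+'c.png',cv2.resize(p[y:y+h,x:x+w],None,fx=5,fy=5,interpolation=cv2.INTER_CUBIC)[:,:,::-1])
    W=cloud(n+'.npz')[1]
    b=np.array([.5544,-.1915]); L=np.stack([(W[...,0]-b[0])*.9992-(W[...,1]-b[1])*.04,(W[...,0]-b[0])*.04+(W[...,1]-b[1])*.9992,W[...,2]],-1)*1000
    for x0 in (-60,-40,30,50,65,75,82):
        m=(abs(L[...,0]-x0)<4)&(abs(abs(L[...,1])-50)<18)&(L[...,2]>55); print(n,x0,np.percentile(L[m][:,2],[10,50,90]).round(1) if m.sum() else None)
"
```

```text
t 36.45 pos [ 0.6088 -0.1909  0.1017] x [ 0.095  0.988 -0.124] y [ 0.92  -0.039  0.389] z [ 0.38  -0.151 -0.913]
j [ 0.493  0.271 -0.334  1.947  0.323  0.543 -0.125] v 0.002 F [ 0.6 -0.7  0.5] T [ 0.03  0.15 -0.  ] g 0.002
scene15.npz 682 z=ax+by+c (tool) [0.0245 0.1002 0.0262] rms 0.0088 ext [-0.075 -0.124  0.012] [0.084 0.054 0.049]
  rect mm [[-96.30000305175781, -19.899999618530273], [76.69999694824219, -124.5], [145.5, -10.800000190734863], [-27.5, 93.9000015258789]]
  normal [-0.284  0.17   0.944]
side15.npz 525 z=ax+by+c (tool) [0.1372 0.0914 0.0189] rms 0.0072 ext [-0.069 -0.127  0.012] [0.085 0.036 0.047]
  rect mm [[-70.0999984741211, -13.300000190734863], [79.9000015258789, -127.5], [152.0, -32.70000076293945], [2.0, 81.4000015258789]]
  normal [-0.279  0.279  0.919]
scene15 -60 [ 75.2 442.7 446.8]
scene15 -40 [ 78.2 430.  438. ]
scene15 30 [ 80.8 226.  253.7]
scene15 50 [80.9 83.1 85.5]
scene15 65 [81.6 84.1 86.4]
scene15 75 [80.5 84.1 85.9]
scene15 82 [76.5 84.6 87.2]
side15 -60 [ 75.9 280.8 444. ]
side15 -40 [ 76.4 246.7 430.9]
side15 30 [ 79.7 186.3 237.8]
side15 50 [81.4 82.4 84.7]
side15 65 [81.1 82.2 84.2]
side15 75 [63.6 83.1 84.5]
side15 82 [74.6 83.  84.8]
```

View pics/side15c.png

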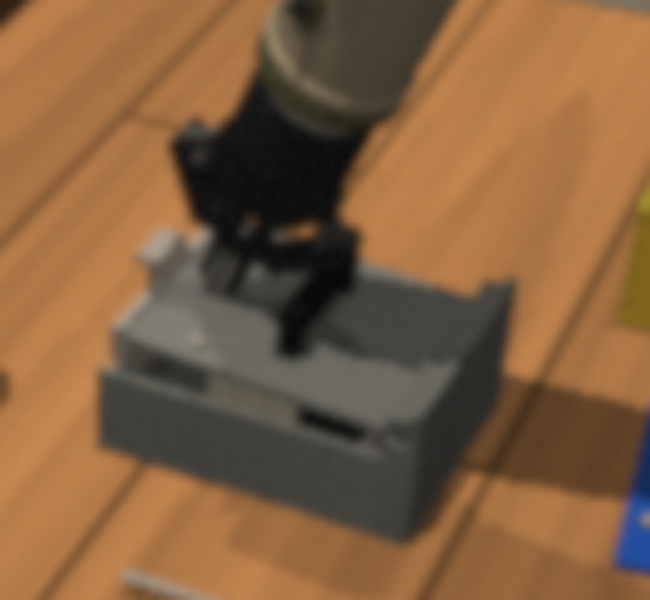

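View pics/scene15c.png

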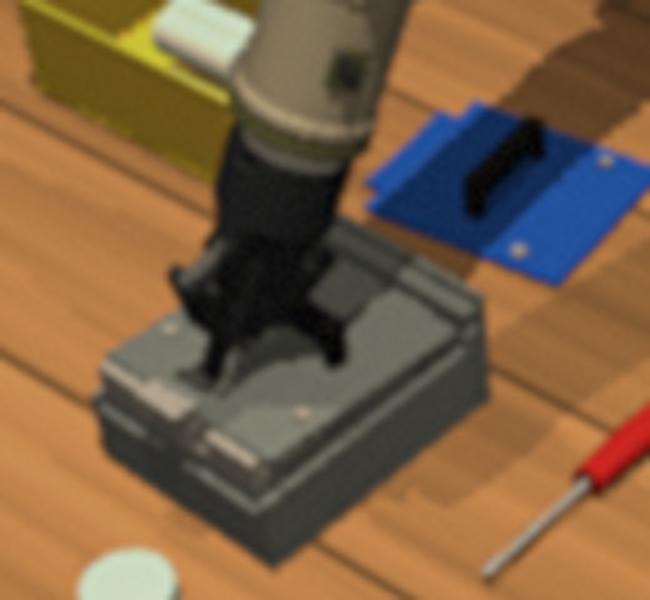

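The finger feels no load and the plate top is at about 83 mm near the catch, so it may already have snapped. I press on gently to feel for the seat.

jog_arm --steps '[0, 0, -0.0004, 0.0009, 0, 0, 0, -0.0008, 0.0018, 0, 0, 0, -0.0012, 0.0027, 0, 0, 0, -0.0016, 0.0037, 0, 0, 0, -0.0016, 0.0037, 0, 0, 0, -0.0016, 0.0037, 0, 0, 0, -0.0016, 0.0037, 0, 0, 0, -0.0016, 0.0037, 0, 0, 0, -0.0016, 0.0037, 0, 0, 0, -0.0016, 0.0037, 0]'

```text
clock: 37.55
position: [0.6089, -0.1915, 0.098]
ee_rot: [0.715, 0.667, 0.089, 0.189]
ft_force: [-0.6, -0.2, -0.2]
grip_width: 0.003
```

```bash
python3 -c "
from h import *
st()"
```

```text
t 37.55 pos [ 0.6089 -0.1915  0.098 ] x [ 0.095  0.988 -0.124] y [ 0.92  -0.039  0.39 ] z [ 0.38  -0.151 -0.913]
j [ 0.492  0.277 -0.331  1.95   0.328  0.535 -0.129] v 0.002 F [-0.6 -0.2 -0.2] T [ 0.17  0.43 -0.08] g 0.003
```

jog_arm --steps '[0, 0, -0.0004, 0.0009, 0, 0, 0, -0.0008, 0.0018, 0, 0, 0, -0.0012, 0.0027, 0, 0, 0, -0.0016, 0.0037, 0, 0, 0, -0.0016, 0.0037, 0, 0, 0, -0.0016, 0.0037, 0, 0, 0, -0.0016, 0.0037, 0, 0, 0, -0.0016, 0.0037, 0, 0, 0, -0.0016, 0.0037, 0, 0, 0, -0.0016, 0.0037, 0]'

```text
clock: 38.55
position: [0.6098, -0.1919, 0.096]
ee_rot: [0.715, 0.667, 0.09, 0.19]
ft_force: [-10.7, 4.1, 18.1]
grip_width: 0.004
```

```bash
python3 -c "
from h import *
o,M=cov(16)
b=np.array([.5544,-.1915])
for n,r in [('scene16',(120,90,130,120)),('side16',(220,80,130,120))]:
    p=load(n+'.npz')[0]; x,y,w,h=r
    cv2.imwrite('pics/'+n+'c.png',cv2.resize(p[y:y+h,x:x+w],None,fx=5,fy=5,interpolation=cv2.INTER_CUBIC)[:,:,::-1])
    W=cloud(n+'.npz')[1]
    L=np.stack([(W[...,0]-b[0])*.9992-(W[...,1]-b[1])*.04,(W[...,0]-b[0])*.04+(W[...,1]-b[1])*.9992,W[...,2]],-1)*1000
    for x0 in (-60,-40,30,50,65,75,82):
        m=(abs(L[...,0]-x0)<4)&(abs(abs(L[...,1])-50)<18)&(L[...,2]>55)&(L[...,2]<110); print(n,x0,m.sum(),np.percentile(L[m][:,2],[10,50,90]).round(1) if m.sum() else None)
"
```

```text
t 38.55 pos [ 0.6098 -0.1919  0.096 ] x [ 0.095  0.988 -0.125] y [ 0.919 -0.039  0.392] z [ 0.382 -0.152 -0.911]
j [ 0.49   0.28  -0.329  1.951  0.334  0.528 -0.133] v 0.001 F [-10.7   4.1  18.1] T [0.49 1.07 0.07] g 0.004
scene16.npz 595 z=ax+by+c (tool) [0.0098 0.0938 0.0247] rms 0.0083 ext [-0.075 -0.113  0.012] [0.085 0.051 0.045]
  rect mm [[-91.0999984741211, -19.799999237060547], [77.19999694824219, -113.30000305175781], [138.10000610351562, -3.700000047683716], [-30.200000762939453, 89.80000305175781]]
  normal [-0.294  0.157  0.943]
side16.npz 411 z=ax+by+c (tool) [0.0869 0.0582 0.0177] rms 0.0055 ext [-0.068 -0.113  0.012] [0.085 0.035 0.036]
  rect mm [[-68.0999984741211, -9.800000190734863], [77.9000015258789, -113.80000305175781], [141.1999969482422, -24.899999618530273], [-4.699999809265137, 79.0999984741211]]
  normal [-0.319  0.234  0.918]
scene16 -60 20 [73.3 76.6 79.2]
scene16 -40 19 [72.5 75.7 78.9]
scene16 30 25 [73.9 77.7 80.5]
scene16 50 40 [75.4 79.4 84. ]
scene16 65 44 [75.5 78.5 81.4]
scene16 75 37 [76.  78.8 82. ]
scene16 82 32 [75.9 78.8 81.6]
side16 -60 38 [73.3 75.5 76.9]
side16 -40 36 [73.9 75.6 77.2]
side16 30 19 [75.9 77.1 78.8]
side16 50 20 [76.2 78.1 81.5]
side16 65 21 [76.3 77.9 80. ]
side16 75 20 [76.1 77.6 79.2]
side16 82 21 [62.5 77.4 78.8]
```

View pics/side16c.png

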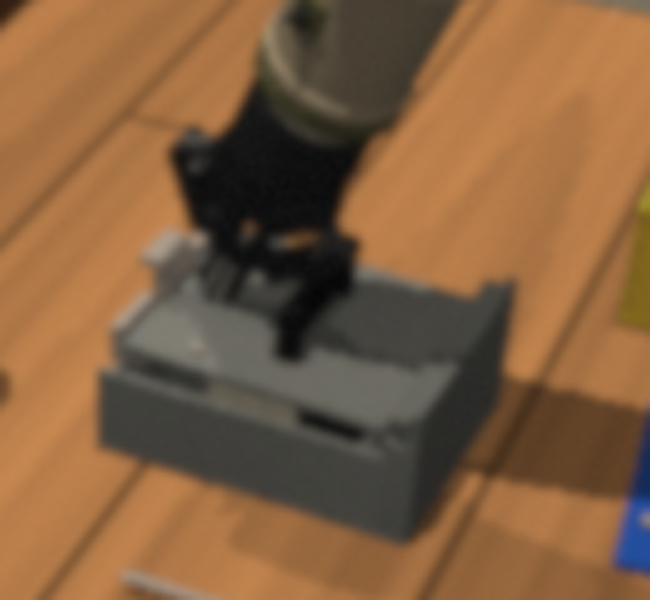

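The force rose sharply to about 18 N, with the plate top at about 78 mm by the catch and nearly level. I lift off straight up and check that it stays.

jog_arm --steps '[0, -0.001, 0.004, -0.009, 0, 0, -0.002, 0.008, -0.018, 0, 0, -0.004, 0.014, -0.033, 0, 0, -0.006, 0.02, -0.05, 0, 0, -0.009, 0.028, -0.07, 0, 0, -0.012, 0.037, -0.09, 0, 0, -0.015, 0.047, -0.115, 0, 0, -0.018, 0.057, -0.14, 0, 0, -0.021, 0.067, -0.165, 0, 0, -0.024, 0.075, -0.18, 0]'

```text
clock: 39.65
position: [0.6075, -0.1913, 0.2934]
ee_rot: [0.715, 0.667, 0.09, 0.19]
ft_force: [-1.4, -0.3, 0.6]
grip_width: 0.0
```

```bash
python3 -c "
from h import *
from workcell import manip
o,M=st()
b=np.array([.5544,-.1915])
for n,r in [('scene',(120,90,130,120)),('side',(220,80,130,120))]:
    c=manip.calibration(n); p,d=manip.camera(n); n=n+'17'; np.savez(n+'.npz',p=p,d=d,m=c['mtx'],w=c['world_to_cam'])
    x,y,w,h=r
    cv2.imwrite('pics/'+n+'.png',p[:,:,::-1]); cv2.imwrite('pics/'+n+'c.png',cv2.resize(p[y:y+h,x:x+w],None,fx=5,fy=5,interpolation=cv2.INTER_CUBIC)[:,:,::-1])
    W=cloud(n+'.npz')[1]
    L=np.stack([(W[...,0]-b[0])*.9992-(W[...,1]-b[1])*.04,(W[...,0]-b[0])*.04+(W[...,1]-b[1])*.9992,W[...,2]],-1)*1000
    m=(L[...,0]>-72)&(L[...,0]<82)&(abs(L[...,1])<70)&(L[...,2]>70)&(L[...,2]<90)&~((abs(L[...,0]+4)<15)&(abs(L[...,1])<50))
    q=L[m]
    for k in range(4):
        A=np.c_[q[:,:2],np.ones(len(q))]; s=np.linalg.lstsq(A,q[:,2],rcond=None)[0]; r_=q[:,2]-A@s; q=q[abs(r_)<max(2.5,2*r_.std())]
    print(n,len(q),'slope x,y,z0',s.round(4),'rms',r_.std().round(2),'at x=88',(s[2]+88*s[0]).round(1))
    t=L[(L[...,0]>75)&(L[...,0]<115)&(abs(L[...,1])<22)&(L[...,2]>86)]; print('  catch pts',len(t),np.percentile(t[:,0],[2,20,50,98]).round(1),np.percentile(t[:,2],[2,50,98]).round(1))
"
```

```text
t 39.65 pos [ 0.6075 -0.1913  0.2934] x [ 0.095  0.988 -0.125] y [ 0.919 -0.039  0.392] z [ 0.382 -0.152 -0.911]
j [ 0.558  0.077 -0.38   1.735  0.135  0.922  0.056] v 0.332 F [-1.4 -0.3  0.6] T [0.18 0.45 0.01] g 0.0
scene17 962 slope x,y,z0 [ 2.47000e-02 -9.00000e-04  7.73429e+01] rms 1.72 at x=88 79.5
  catch pts 118 [ 75.5  78.3  89.7 106.6] [ 91.6 105.9 388.3]
side17 993 slope x,y,z0 [2.15000e-02 7.00000e-04 7.63569e+01] rms 1.21 at x=88 78.3
  catch pts 101 [ 75.9  84.4  89.6 106.3] [ 86.9 100.  388.3]
```

View pics/side17c.png

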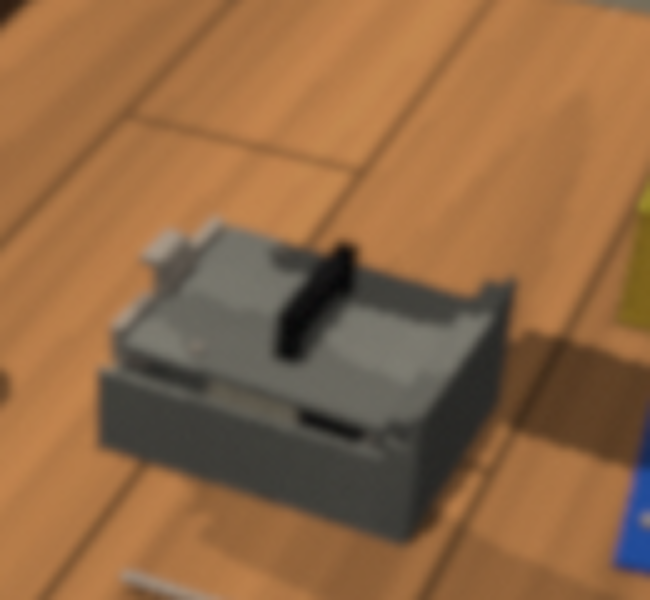

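View pics/scene17.png

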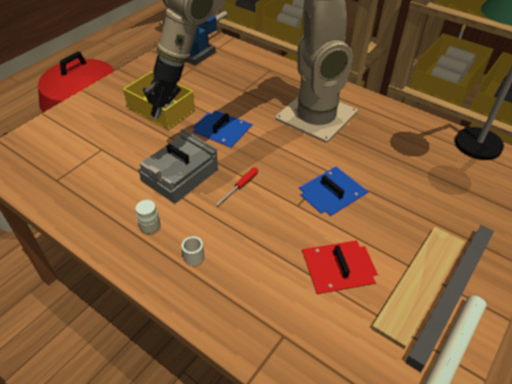

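```bash
python3 -c "
from h import *
b=np.array([.5544,-.1915])
for cam in ('scene','side'):
  for k in (0,14,15,16,17):
    n=f'{cam}{k}.npz'; W=cloud(n)[1]
    L=np.stack([(W[...,0]-b[0])*.9992-(W[...,1]-b[1])*.04,(W[...,0]-b[0])*.04+(W[...,1]-b[1])*.9992,W[...,2]],-1)*1000
    t=L[(L[...,0]>84)&(L[...,0]<120)&(abs(L[...,1])<20)&(L[...,2]>96)&(L[...,2]<108)]
    print(n,len(t),'x pct',np.percentile(t[:,0],[5,25,50,75,95]).round(1),'z',np.percentile(t[:,2],[50]).round(1))
print()
import itertools
# bystanders: image difference outside arm/box
for cam in ('side','scene'):
    a=load(cam+'0.npz')[0].astype(int); c=load(cam+'17.npz')[0].astype(int)
    for nm,P in [('screwdriver',(.56,-.0,.01)),]:
        pass
    d=np.abs(a-c).max(2)>60; cv2.imwrite(f'pics/diff_{cam}.png',(d*255).astype(np.uint8))
a=load('side0.npz')[0];c=load('side17.npz')[0]
x,y,w,h=270-40,115,60,70
cv2.imwrite('pics/cmp.png',np.hstack([cv2.resize(load(f'side{k}.npz')[0][115:160,236:276],None,fx=6,fy=6,interpolation=cv2.INTER_CUBIC) for k in (0,15,17)])[:,:,::-1])
"
```

```text
scene0.npz 53 x pct [ 90.9  95.6  98.7 103.1 107.2] z [102.2]
scene14.npz 56 x pct [ 89.5  95.1 100.2 105.5 107.2] z [101.8]
scene15.npz 50 x pct [ 94.2  97.7 102.6 107.5 110.7] z [101.8]
scene16.npz 54 x pct [ 90.9  94.3  98.6 103.1 107.2] z [101.5]
scene17.npz 53 x pct [ 90.6  94.7  98.2 103.4 106.4] z [101.5]
side0.npz 51 x pct [ 88.8  91.3  96.4 101.6 105.5] z [100.4]
side14.npz 48 x pct [ 88.8  92.4  96.5 102.  106.5] z [100.3]
side15.npz 50 x pct [ 92.3  95.   99.6 104.8 108.9] z [100.7]
side16.npz 53 x pct [ 88.   90.8  96.1 101.3 106.5] z [100.3]
side17.npz 53 x pct [ 88.2  91.2  96.4 101.8 105.2] z [100.2]
```

View pics/cmp.png

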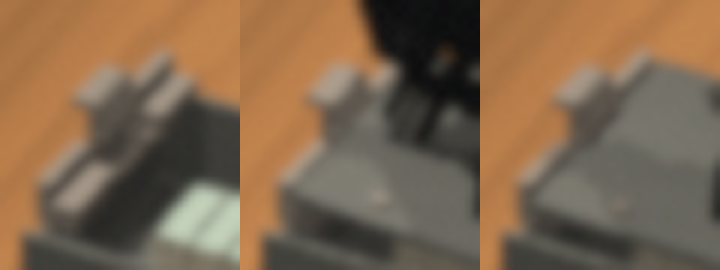

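View pics/diff_side.png

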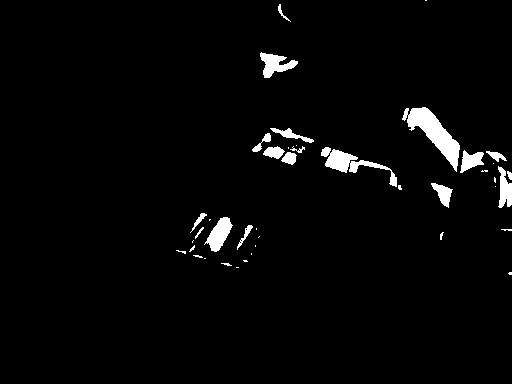

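The catch moved out about 4 mm while pressing (picture 15) and is back at its rest position with the cover below it. The before/after difference shows no change at the jar, coupling, screwdriver or look-alike covers. Handing in.

```bash
python3 -c "
from workcell import manip
print(manip.hand_in())"
```

```text
the job is handed in; nothing more can be done
None
```

I closed the box and handed the job in at about 40 s of the 72 s allowed. The cover is hooked under the ledge, pressed home and held by the spring catch, with the gripper clear of everything.

**How it went**
- **Tilt:** The jog has no tilt input, so I tilted the tool by pushing it against the j6 stop, high up in free air. One correction overshot, so I set the cover down at its old place, turned to the box's angle, and gripped it again. I then shook it lightly in the air until it sat flush in the grip.
- **Hooking:** The cover went into the slot at about 0.40 rad, above the stated 0.22–0.35. It met only about 5 N at the back of the slot. I swung it down with a light grip (about 14 N at the lip) and let go with it leaning on the catch ramp.
- **Closing:** I pressed the catch end with shut fingers until the force rose to about 18 N down (21 N total) at the seat, then lifted off.

**Last checks**
- **Catch:** Both cameras showed it about 4 mm out during the press and back at its rest position afterwards.
- **Cover:** It stays down untouched, sloping about 0.023 rad (limit 0.045). The catch end sits about 4 mm higher than nominal, which fits a raised bracket.
- **Bystanders:** The side camera's before/after picture shows no change at the screwdriver, coupling, jar or look-alike covers. I did not check the scene camera's difference picture.
- **Weak points:** The two cameras disagree by 1–3 mm. A joint speed read 2.95 rad/s during the first reach test; I did not identify which joint. If it was j3 (limit 2.79), that was over its limit; j5 to j7 allow 3.14. Later in the run I saw up to 2.76 rad/s.

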